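Set a telegraph key on its display base with a straightedge as the gauge

ROBOT

A 6-joint arm with a two-finger parallel gripper is mounted at the origin on a cart in front of the work surface, level with it; the furniture and walls round the work are solid. World frame = base frame: x ahead of the robot, y to its left, z up, the work surface at z = 0. Lengths are in mm, angles in rad, forces in N, time in s.
With the tool pointing down it reaches from about 350 to 875 mm from the base axis. Payload 4.2 kg.
Tool frame: the origin (TCP) lies midway between the tips of the shut fingers; the grasp point (between the pads) lies 19 mm behind it; z points along the fingers, y is the direction in which the jaws open and shut (so a half turn about z gives the same grasp; the last joint's range is limited). The gripper opens to 85 mm and grips with 20 to 120 N. Pads are 22 mm wide; open, the fingers measure 114 mm over their backs; the gripper's body (76 mm by 85 mm) begins 54 mm behind the grasp point. The pads swing forward as they close: fully open they stand 13 mm farther back than shut.
Start: joints at [1.376, 0.385, 0.008, 0, -1.194, -0.259], TCP at [273.956, 561.736, 231.312] pointing down, gripper open.
Joint ranges: [-3.14, 3.14], [-1.21, 2.06], [-1.07, 1.41], [-3.16, 2.05], [-2.99, -0.16], [-3.1, 3.1]. Speed limits (rad/s): [2.79, 2.79, 3.14, 3.14, 3.14, 3.14].

INTERFACE

Orientations are given as a unit quaternion [x, y, z, w].
In Python, from bench import arm gives the robot as it stands.
- The arm moves only by the tool send_rows, never from a script. Its arguments are lists of equal length, an entry for each row: "translation": the shift along the tool's x, y, z in mm, a list of three; "dr": the turn, a rotation vector about the tool's x, y, z in degrees, a list of three; "grip": the finger opening in mm, from 0 to 85.4. In form: {"translation": [[dx, dy, dz], ...], "dr": [[ax, ay, az], ...], "grip": [grip, ...]}. A call has exactly 5 rows; each row shifts and turns the commanded pose from where the row before left it, along the tool's axes as they then stand; what a row does not reach is not made up. A row lasts 1/8 s, in which the tool goes at most 62.5 mm and 10.7 degrees, less where a joint would pass 70% of its speed; a pose out of reach is approached as far as the arm can. A call with a gripper value outside its range is refused whole. The fingers move at their own pace and stop on an object; the grip force is fixed at half the most. Time passes only in rows, so rows that do not move let the fingers close, or fill a call up. It gives the time, the measured TCP pose, the force and the opening at its end, in the units of the state.
- arm.read_state(): the state, without advancing time (a new reading comes with each control period).
- arm.get_image(name): name is "side" or "top"; returns the picture (384x512x3 uint8, red, green, blue); there is no depth.
- arm.camera_info(name): a dict with "fx", "fy", "cx", "cy" (pixels), "D" ([k1, k2, p1, p2, k3] as OpenCV has them; the pictures are not rectified), "cam_to_world" (4x4, takes a point from camera to world coordinates). Camera axes: x right, y down, z forward; pixel columns grow to the right and rows downward; lengths in mm; the calibration is good to about 2 mm. A picture is of the moment at which its call begins. camera_info takes no time and is no camera call.
- arm.job_done(): hands the job in, once; it reports no verdict.
Trained networks look in the newest picture that a camera, given by its name, has taken for a name from the list of things; names that differ only in an ending like _2 or _b are one class to them, and where a whole thing is asked for, a point or a joint stands for the part that bears it (a point fixed in the world has none). Each returns a list of dicts, best first, with "confidence" (0 to 1); they miss things now and then, are a little off and sometimes report something else, mostly with a low value. They report only what shows in the picture. A call takes as long as a camera call.
- arm.search_frame(thing, camera): "xyz" ([x, y, z] in mm, in world coordinates, good to about 4 mm: the middle of the surface that is visible of it).
- arm.place_of(thing, camera): "xyz" ([x, y, z] in mm, in world coordinates, good to about 4 mm: a listed point, or the origin of a listed thing).
The state is a dict: "clock": time; "joints": joint angles; "joint_vel": joint speeds; "joint_efforts": joint torques, N m; "position": TCP position; "ee_rot": TCP orientation; "contact_force": force on the tool from outside, world axes, zero at the start; "wrist_torque": the same for the moment, N m; "gripper_width": finger opening in mm.
Only numpy, scipy, OpenCV 4.12 (cv2) and the standard library are available. Lean on these libraries where they do the work, as an engineer would, in place of code of your own. Each camera call takes 0.05 s, during which the arm holds its last target.

TASK

Take the straightedge off its sloping stand and lay it flat on the wooden display base, flush along the middle of the raised kerb, and let go of it. Then set the loose telegraph key (not the fixed one far back by the radio) on the base in front of it, upright, with the rear end of its base plate (the end away from the black knob) flush against the straightedge. Finally lift the straightedge away without shifting the key and put it back on the middle of its stand as it was, leaving the headset, tin and carton alone.

Things in the scene. Friction and masses are not known exactly. Their poses are not given: they have to be found in the camera images.
- kerb_mid (a point): the display base: fixed wooden board 210 mm deep, 230 wide, 10 thick, with a darker kerb 12 mm wide, 10 mm high above the deck, along its whole far edge. This point: middle of the foot of the kerb's inner face, at deck level (10 mm above the table). x points level through the kerb, y along it to the left, z up; free deck 198 mm to -x, 115 mm to each side
- sloping_stand: green fixed stand 180 mm wide (y), 100 deep, 48 high, left or right of the display base. Its face rises towards its +x at 28 degrees and is 70 mm long up the slope; along its foot runs a lip 7 mm thick, 10 mm high above the face. Origin: on the underside; x: level, the way the face rises; z up. The foot of the face, where it meets the lip, is at x = -35, z = 16 mm
- straightedge: loose steel straightedge: blade 45 mm (its x) by 200 (its y) by 6 thick, about 0.25 kg, with a dark wooden block handle on the middle of its upper side. Origin: middle of the blade's underside. It starts on the sloping stand, flat on the face, lower long edge on the lip, x pointing up the slope, so its z leans 28 degrees from vertical
- straightedge_grip (a point): centre of the straightedge's handle, 21 mm from the blade's underside along z; the handle is 34 mm (x) by 18 mm (y) by 30 mm high (6 to 36 mm from the underside); pinch it across the 18 mm, along y. Axes as the straightedge
- end_left (a point): middle of the +y end of the straightedge's blade, on the underside, 100 mm from its middle
- end_right (a point): middle of the -y end of the straightedge's blade, on the underside, 100 mm from its middle
- morse_key: loose telegraph key, about 0.34 kg: black base plate 130 mm (its x) by 76 (its y) by 9, brass works, round black knob 37 mm wide, top 48 mm up, over the front (-x) end; nothing on it moves. It starts left or right of the display base, where the stand is not, knob roughly towards the robot. Origin: on the underside, 67 mm from the rear (+x) end, 63 mm from the front end
- key_posts (a point): the place to grasp the key: midway between its two upright brass bearing posts, 20 mm above its underside, 55 mm from the rear end. The posts measure 42 mm over their outsides (along y), 16 mm along x, and stand from 9 to 31 mm above the underside; nothing beside them is higher than the plate. Axes as the key
- key_rear (a point): middle of the lower edge of the rear end face of the key's base plate; x points out of that face
- headset: the grey and black headset lying behind the work on the left (120x144x62 mm); a bystander; origin in the middle of its underside
- spares_tin: the green hinged tin behind the work on the left (76x93x36 mm); a bystander; origin in the middle of its underside
- valve_carton: the small orange-brown carton standing on end at the right edge of the table (35x34x75 mm); a bystander; origin in the middle of its underside

How it is judged:
By the outcome, as a careful person would: the job done as asked, in the order asked, and still so for the second after the job is handed in, with the robot touching nothing.
It also fails if it takes over 72 s, if anything falls off the work surface, if the arm or the gripper's body presses on something with over 40 N, if the wrist force passes 120 N, or if a joint passes its speed limit or range.

## Working session

There is one attempt and no reset: what is moved stays moved. The work goes in short steps, Python scripts to look and compute and a tool call to move; the robot and the scene stay as the last step left them, time stands still between calls to the robot, and variables do not carry over. Pictures are saved under pics/ and viewed, and the job is handed in when it is done.

Besides the shell and the picture viewer there is one more tool, called as name(argument=value, ...) on one line, values as JSON. send_rows: Moves the arm, as the interface text tells. Its arguments: {"type":"object","properties":{"translation":{"type":"array"},"dr":{"type":"array"},"grip":{"type":"array"}},"required":["translation","dr","grip"]}

```bash
ls; mkdir -p pics; python3 - <<'E'
from bench import arm
import cv2,json
print(arm.read_state())
for n in("side","top"):
    im=arm.get_image(n); cv2.imwrite(f"pics/{n}0.png",im[:,:,::-1])
    i=arm.camera_info(n); print(n,i)
    for t in["kerb_mid","sloping_stand","straightedge","straightedge_grip","end_left","end_right","morse_key","key_posts","key_rear","headset","spares_tin","valve_carton"]:
        r=arm.place_of(t,n); print(t,[( [round(float(v),1) for v in q["xyz"]],round(float(q["confidence"]),2)) for q in r[:3]])
print(arm.read_state()["clock"])
E
```

```text
pics
{'clock': 0.0, 'joints': array([ 1.37560880e+00,  3.85552152e-01,  6.63482972e-03, -4.87018520e-04,
       -1.19400280e+00, -2.58601605e-01]), 'joint_vel': array([-7.35230134e-05, -5.95077363e-04, -2.41062594e-04, -2.12364990e-04,
        8.14111941e-04, -2.92108729e-04]), 'joint_efforts': array([ 3.02531262e-04, -3.92289877e+01,  1.88405067e+01,  4.18635651e+00,
       -4.48429899e-03,  1.32096710e-05]), 'position': array([273.71374371, 561.23140363, 230.22954478]), 'ee_rot': array([ 9.74348881e-01, -2.25040173e-01, -1.92553921e-04,  1.06853740e-03]), 'contact_force': array([ 0.33187789, -0.95843315,  0.95431869]), 'wrist_torque': array([-0.02026445, -0.00507893, -0.04734485]), 'gripper_width': 85.40745240069687}
side {'fx': 403.5363894146161, 'fy': 403.5363894146161, 'cx': 255.96093359145954, 'cy': 193.29599306787114, 'D': array([-0.04213777,  0.        ,  0.        ,  0.        ,  0.        ]), 'cam_to_world': array([[ 8.09078055e-01, -3.38397273e-01,  4.80499727e-01,
        -3.41886212e+01],
       [-5.87352703e-01, -4.93741381e-01,  6.41277047e-01,
        -8.89196011e+02]
[... 1144 characters left out ...]
0000000e+00,  0.00000000e+00,  0.00000000e+00,
         1.00000000e+00]])}
kerb_mid [([580.7, 41.6, 13.7], 0.82), ([768.3, 224.7, -2.2], 0.25)]
sloping_stand [([574.0, 358.4, 0.1], 0.86)]
straightedge [([563.6, 348.8, 27.7], 0.59)]
straightedge_grip [([550.9, 343.8, 46.6], 0.64), ([722.5, 350.7, 2.5], 0.51)]
end_left [([565.8, 444.5, 23.7], 0.88)]
end_right [([558.3, 244.9, 25.9], 0.84), ([560.9, 344.2, 29.4], 0.4)]
morse_key [([572.3, -259.2, 1.3], 0.72)]
key_posts [([580.5, -261.0, 19.3], 0.64)]
key_rear [([632.6, -252.1, -2.4], 0.63)]
headset [([767.1, 225.9, -5.3], 0.73), ([578.1, 40.8, 15.4], 0.24)]
spares_tin [([719.7, 351.7, 4.2], 0.96)]
valve_carton [([686.4, -390.9, 0.9], 0.48)]
1.3
```

View pics/side0.png

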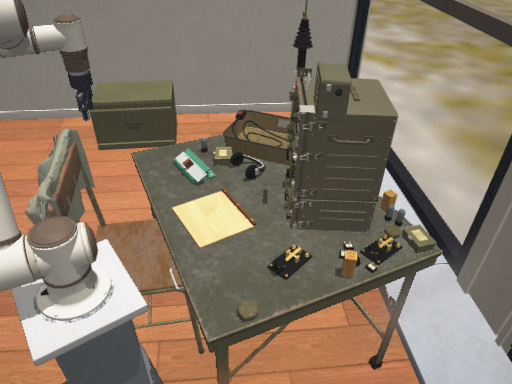

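View pics/top0.png

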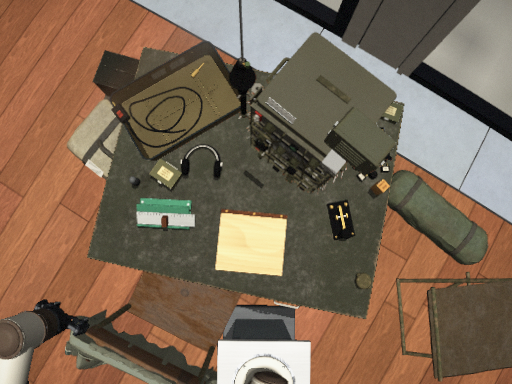

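```bash
cat > h.py <<'E'
from bench import arm
import cv2,numpy as np
from scipy.spatial.transform import Rotation as R
def cam(n):
    i=arm.camera_info(n);K=np.array([[i["fx"],0,i["cx"]],[0,i["fy"],i["cy"]],[0,0,1]]);return K,np.array(i["D"]),np.array(i["cam_to_world"])
def proj(n,P):
    K,D,T=cam(n);W=np.linalg.inv(T);P=np.atleast_2d(np.array(P,float))
    return cv2.projectPoints(P,cv2.Rodrigues(W[:3,:3])[0],W[:3,3],K,D)[0].reshape(-1,2)
def ray(n,uv,z):
    K,D,T=cam(n);uv=np.atleast_2d(np.array(uv,float)).reshape(-1,1,2)
    p=cv2.undistortPoints(uv,K,D).reshape(-1,2);d=np.c_[p,np.ones(len(p))]@T[:3,:3].T
    return T[:3,3]+d*((z-T[2,3])/d[:,2])[:,None]
def crop(src,x0,y0,w,h,s,out):
    im=cv2.imread(src)[y0:y0+h,x0:x0+w];im=cv2.resize(im,None,fx=s,fy=s,interpolation=cv2.INTER_CUBIC)
    for k in range(0,w,10):
        cv2.putText(im,str(x0+k),(k*s,10),0,.35,(0,0,255),1);cv2.line(im,(k*s,12),(k*s,18),(0,0,255),1)
    for k in range(0,h,10):
        cv2.putText(im,str(y0+k),(0,k*s+4),0,.35,(0,0,255),1)
    cv2.imwrite(out,im)
E
python3 - <<'E'
from h import *
crop("pics/top0.png",130,190,80,50,9,"pics/c1.png")
crop("pics/top0.png",210,200,90,80,7,"pics/c2.png")
crop("pics/top0.png",315,190,60,60,9,"pics/c3.png")
crop("pics/side0.png",165,145,60,45,12,"pics/c4.png")
E
```

```text
(no output)
```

View pics/c1.png

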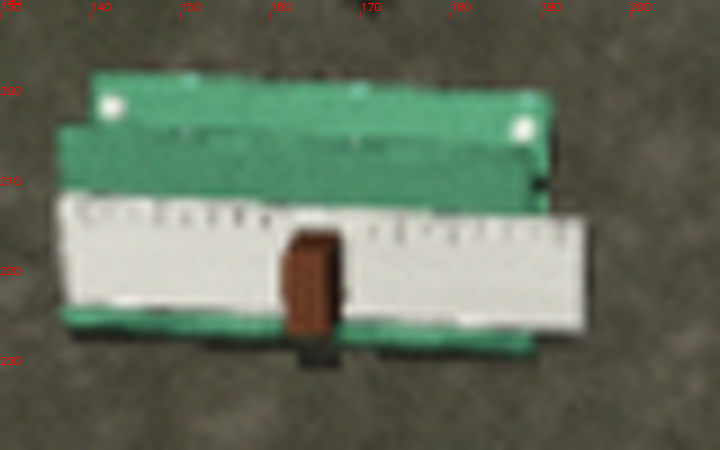

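View pics/c2.png

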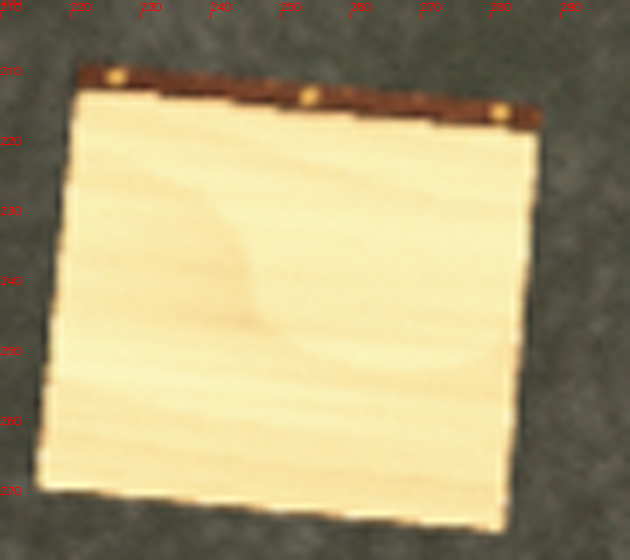

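View pics/c3.png

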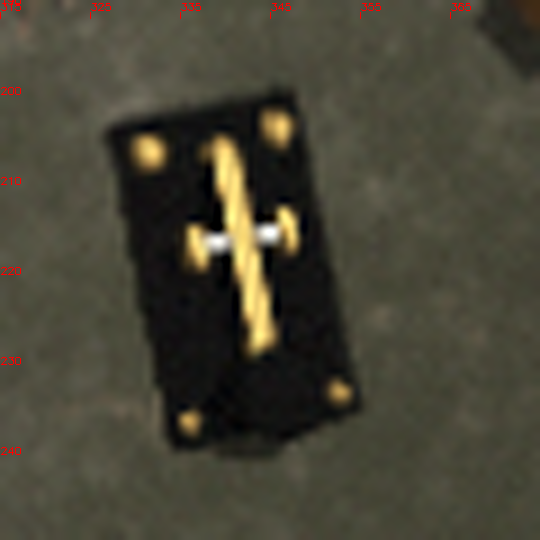

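View pics/c4.png

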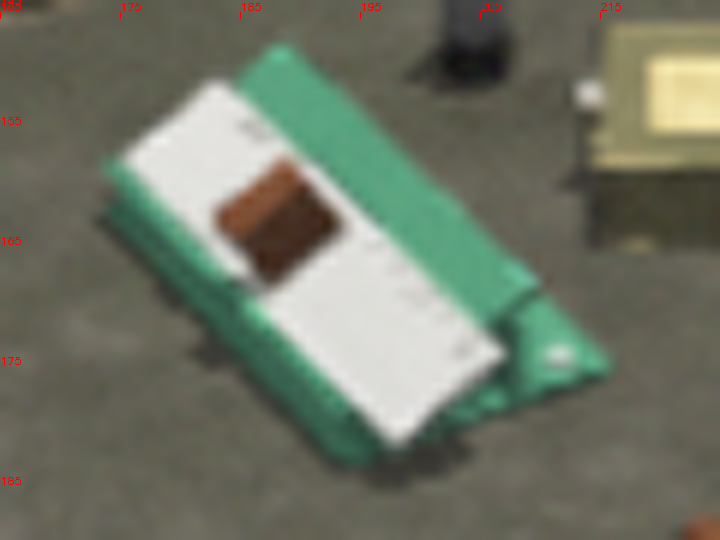

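```bash
python3 - <<'E'
from h import *
crop("pics/side0.png",168,185,92,65,8,"pics/c5.png")
crop("pics/side0.png",262,238,56,44,12,"pics/c6.png")
E
```

```text
(no output)
```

View pics/c5.png

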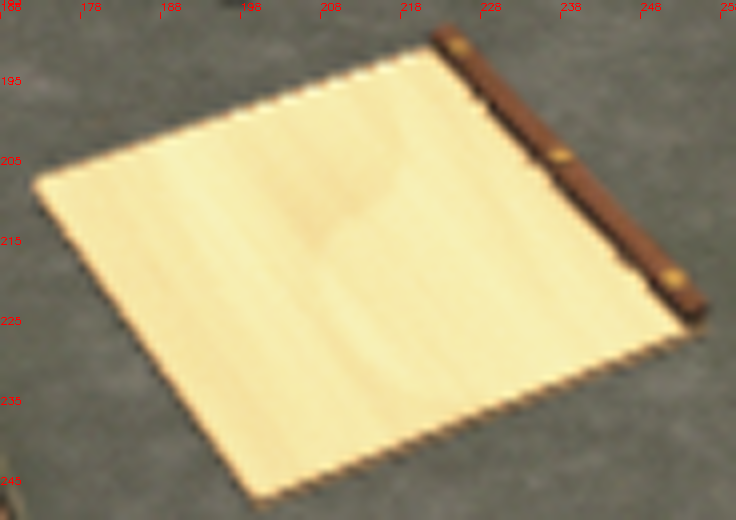

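View pics/c6.png

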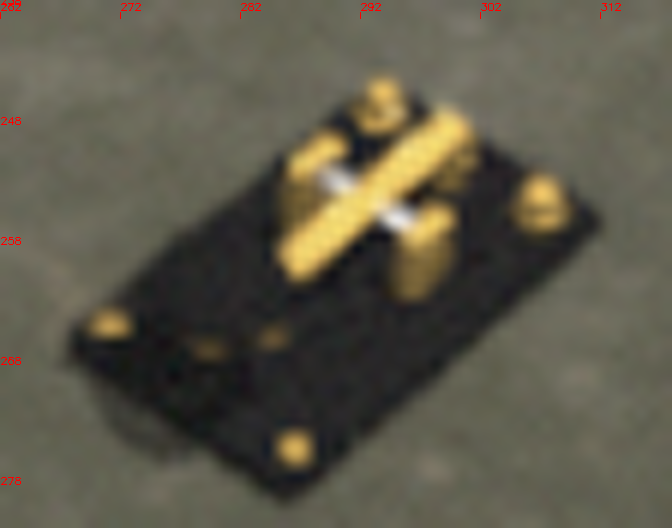

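```bash
cat > fit.py <<'E'
from h import *
from scipy.optimize import least_squares
def px(o,s,p): return [(p[0]+.5)/s-.5+o[0],(p[1]+.5)/s-.5+o[1]]
c1=lambda *p:("top",px((130,190),9,p)); c2=lambda *p:("top",px((210,200),7,p)); c3=lambda *p:("top",px((315,190),9,p))
c4=lambda *p:("side",px((165,145),12,p)); c5=lambda *p:("side",px((168,185),8,p)); c6=lambda *p:("side",px((262,238),12,p))
def fit(obs,x0,z,tilt=0,free=True):
    def pr(v,o):
        M=R.from_euler("ZY",[v[2],-tilt]).as_matrix()
        return proj(o[0][0],M@np.array(o[1],float)+[v[0],v[1],v[3] if free else z])[0]
    f=lambda v:np.concatenate([pr(v,o)-o[0][1] for o in obs]+[[ (v[3]-z)/3 ]])
    r=least_squares(f,[*x0,0,z],loss="soft_l1")
    print(np.round(r.x,2),"yaw deg",round(np.degrees(r.x[2]),2));print(np.round(f(r.x)[:-1].reshape(-1,2),1).tolist());return r.x
if __name__=="__main__":
    t=np.radians(28)
    se=lambda cx,cy:(22.5*cx,100*cy,6)
    SE=[(c1(60,193),se(1,1)),(c1(66,303),se(-1,1)),(c1(583,332),se(-1,-1)),(c1(586,217),se(1,-1)),(c4(120,155),se(-1,1)),(c4(215,80),se(1,1)),(c4(503,352),se(1,-1)),(c4(397,445),se(-1,-1))]
    for k in(0,1): print("SE",k);fit([o for o in SE if k==0 or o[0][0]=="top"],(561,346),27,t)
    ST=[(c1(60,128),(26.8,90,48)),(c1(530,150),(26.8,-90,48)),(c1(95,72),(50,90,6)),(c1(552,93),(50,-90,6))]
    print("ST");fit(ST,(574,358),0)
    B=[(c2(38,487),(-198,115,0)),(c2(503,531),(-198,-115,0)),(c2(79,65),(12,115,10)),(c2(542,105),(12,-115,10)),(c2(76,92),(0,115,2)),(c2(537,130),(0,-115,2)),
       (c5(35,185),(-198,115,0)),(c5(262,497),(-198,-115,0)),(c5(433,45),(0,115,0)),(c5(690,330),(0,-115,0)),(c5(707,305),(12,-115,10))]
    for n in("top","side"): print("B",n);fit([o for o in B if o[0][0]==n],(579,43),10)
    print("B");fit(B,(579,43),10)
    K=[(c3(107,128),(67,38,5)),(c3(293,92),(67,-38,9)),(c3(360,408),(-63,-38,9)),(c3(175,447),(-63,38,5)),(c3(197,247),(12,20,31)),(c3(288,230),(12,-20,31)),
       (c6(72,345),(-63,38,6)),(c6(285,500),(-63,-38,3)),(c6(602,222),(67,-38,6)),(c6(320,145),(12,20,31)),(c6(435,215),(12,-20,31))]
    for n in("top","side"): print("K",n);fit([o for o in K if o[0][0]==n],(572,-262),0)
    print("K");fit(K,(572,-262),0)
E
python3 fit.py
```

```text
SE 0
[ 5.6311e+02  3.4466e+02 -3.0000e-02  2.6430e+01] yaw deg -1.54
[[-0.2, 0.4], [-0.1, 0.2], [0.2, -0.2], [-0.2, 0.6], [0.4, 0.5], [0.7, -0.3], [0.1, -0.3], [0.0, -0.2]]
SE 1
[ 5.6392e+02  3.4433e+02 -3.0000e-02  2.6980e+01] yaw deg -1.71
[[-0.1, 0.1], [-0.0, -0.2], [0.3, -0.4], [-0.1, 0.4]]
ST
[ 5.8069e+02  3.5443e+02 -3.0000e-02 -9.0000e-02] yaw deg -1.5
[[-0.1, -0.4], [0.3, -0.4], [-0.2, 0.4], [0.1, 0.4]]
B top
[ 5.8021e+02  4.3960e+01 -7.0000e-02  9.5600e+00] yaw deg -4.07
[[-0.1, 0.6], [0.3, 0.2], [-0.3, -0.3], [-0.0, 0.0], [-0.0, -0.5], [0.2, 0.0]]
B side
[ 5.8074e+02  4.2810e+01 -7.0000e-02  9.6700e+00] yaw deg -4.24
[[-0.1, -0.4], [-0.3, 0.2], [-0.1, 0.4], [-0.1, -0.0], [0.9, -0.3]]
B
[ 5.8057e+02  4.3720e+01 -7.0000e-02  9.1700e+00] yaw deg -4.12
[[-0.1, 0.4], [0.3, 0.1], [-0.2, -0.4], [0.0, -0.1], [0.1, -0.6], [0.2, -0.0], [-0.3, -0.3], [-0.4, 0.2], [-0.4, 0.4], [-0.2, -0.1], [0.7, -0.4]]
K top
[ 5.6959e+02 -2.6204e+02  2.1000e-01 -3.4000e-01] yaw deg 11.98
[[-0.3, -0.5], [0.1, -0.7], [0.5, 0.5], [-0.2, 0.5], [-0.5, 0.2], [0.5, -0.1]]
K side
[ 5.7074e+02 -2.6164e+02  2.0000e-01 -3.1000e-01] yaw deg 11.24
[[-1.0, -0.9], [0.7, 0.3], [0.9, -0.4], [-0.7, 0.1], [0.0, 0.8]]
K
[ 5.6989e+02 -2.6194e+02  2.1000e-01  4.0000e-02] yaw deg 11.76
[[-0.3, -0.6], [0.2, -0.7], [0.4, 0.5], [-0.3, 0.4], [-0.5, 0.1], [0.6, -0.2], [-1.1, -0.6], [0.8, 0.4], [0.7, -0.5], [-0.9, 0.2], [-0.1, 0.8]]
```

```bash
cat > p.py <<'E'
from h import *
from scipy.spatial.transform import Rotation as R
def Rt(yaw,tilt=0): # object frame yaw(deg), tilt leaning; tool R
    M=R.from_euler("ZY",[np.radians(yaw),-np.radians(tilt)]).as_matrix()
    return M@np.diag([1,-1,-1]),M
SE0=dict(p=np.array([563.3,344.5,26.6]),yaw=-1.55,tilt=28)
KB=dict(p=np.array([580.5,43.7,10.]),yaw=-4.1)
KEY=dict(p=np.array([569.9,-261.9,0.]),yaw=11.8)
def state():
    s=arm.read_state();print("t",round(s["clock"],2),"p",np.round(s["position"],1),"F",np.round(s["contact_force"],1),"T",np.round(s["wrist_torque"],2),"w",round(s["gripper_width"],1),"j",np.round(s["joints"],2));return s
def plan(p,Rm,n=None,dmax=55,amax=9.5,s=None):
    s=s or state();p0=np.array(s["position"]);R0=R.from_quat(s["ee_rot"])
    R1=R.from_matrix(Rm);rv=(R0.inv()*R1).as_rotvec();a=np.degrees(np.linalg.norm(rv));d=np.linalg.norm(p-p0)
    n=n or max(1,int(np.ceil(max(d/dmax,a/amax))))
    print("dist",round(d,1),"ang",round(a,2),"rows",n)
    dr=np.round(np.degrees(rv)/n,1)
    c=R0;q=p0.copy();T=[]
    for i in range(n):
        t=np.round(c.inv().apply((p-q)/(n-i)),1);T.append(t.tolist());q=q+c.apply(t);c=c*R.from_rotvec(np.radians(dr))
    print(T,"dr",dr.tolist())
E
python3 - <<'E'
from p import *
Rm,M=Rt(-1.55,28); plan(SE0["p"]+M@[0,0,100],Rm)
E
```

```text
t 1.3 p [274.  561.7 231.3] F [ 0.  -0.6 -0.1] T [-0.   -0.04 -0.03] w 85.5 j [ 1.38  0.38  0.01  0.   -1.19 -0.26]
dist 344.9 ang 37.01 rows 7
[[44.6, 12.5, 16.6], [42.6, 15.4, 19.4], [40.2, 18.2, 21.9], [37.5, 20.9, 24.3], [34.4, 23.4, 26.4], [31.1, 25.8, 28.2], [27.5, 28.0, 29.8]] dr [0.9, 3.9, -3.4]
```

send_rows(translation=[[44.6, 12.5, 16.6], [42.6, 15.4, 19.4], [40.2, 18.2, 21.9], [37.5, 20.9, 24.3], [34.4, 23.4, 26.4]], dr=[[0.9, 3.9, -3.4], [0.9, 3.9, -3.4], [0.9, 3.9, -3.4], [0.9, 3.9, -3.4], [0.9, 3.9, -3.4]], grip=[85, 85, 85, 85, 85])

```text
clock: 1.92
position: [447.9, 407.4, 148.1]
ee_rot: [0.982, -0.074, 0.174, -0.001]
contact_force: [0.9, -0.4, 0.6]
gripper_width: 85.6
```

```bash
python3 - <<'E'
from p import *
Rm,M=Rt(-1.55,28); plan(SE0["p"]+M@[0,0,100],Rm)
E
```

```text
t 1.93 p [447.9 407.4 148.1] F [ 0.9 -0.4  0.6] T [-0.    0.55 -0.04] w 85.6 j [ 1.13  0.33 -0.53  0.56 -0.65 -0.15]
dist 97.9 ang 10.56 rows 2
[[30.6, 25.9, 28.1], [27.0, 28.0, 29.7]] dr [0.7, 3.9, -3.4]
```

send_rows(translation=[[30.6, 25.9, 28.1], [27.0, 28.0, 29.7], [0, 0, 0], [0, 0, 0], [0, 0, 0]], dr=[[0.7, 3.9, -3.4], [0.7, 3.9, -3.4], [0, 0, 0], [0, 0, 0], [0, 0, 0]], grip=[85, 85, 85, 85, 85])

```text
clock: 2.55
position: [509.2, 359.3, 126.3]
ee_rot: [0.972, -0.029, 0.235, 0.002]
contact_force: [0.4, 0.8, 1.1]
gripper_width: 85.1
```

```bash
python3 - <<'E'
from p import *
Rm,M=Rt(-1.55,28); plan(SE0["p"]+M@[0,0,10],Rm)
for n in("side","top"):
    im=arm.get_image(n); cv2.imwrite(f"pics/{n}1.png",im[:,:,::-1])
crop("pics/side1.png",140,90,100,100,6,"pics/c7.png")
state()
E
```

```text
t 2.55 p [509.2 359.3 126.3] F [0.4 0.8 1.1] T [0.03 0.91 0.03] w 85.1 j [ 0.92  0.34 -0.73  1.08 -0.44 -0.39]
dist 104.5 ang 1.98 rows 2
[[1.6, 6.3, 51.8], [1.2, 6.5, 51.8]] dr [0.2, 0.4, -0.9]
t 2.65 p [508.9 359.  126. ] F [-0.5  0.1 -0.4] T [ 0.04  0.88 -0.01] w 85.0 j [ 0.92  0.34 -0.73  1.08 -0.44 -0.39]
```

View pics/c7.png

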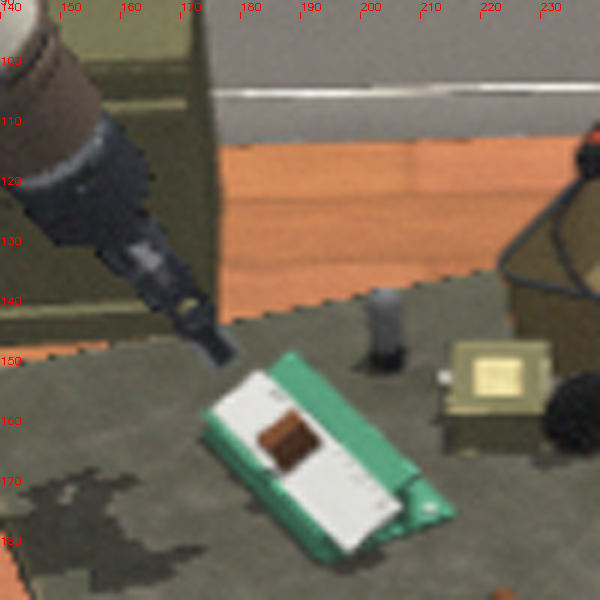

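```bash
python3 - <<'E'
from p import *
Rm,M=Rt(-1.55,28); plan(SE0["p"]+M@[0,0,75],Rm,n=4)
E
```

```text
t 2.65 p [508.9 359.  126. ] F [-0.5  0.1 -0.4] T [ 0.04  0.88 -0.01] w 85.0 j [ 0.92  0.34 -0.73  1.08 -0.44 -0.39]
dist 40.6 ang 1.95 rows 4
[[0.7, 3.2, 9.6], [0.6, 3.2, 9.6], [0.5, 3.2, 9.6], [0.5, 3.3, 9.7]] dr [0.1, 0.2, -0.4]
```

send_rows(translation=[[0.7, 3.2, 9.6], [0.6, 3.2, 9.6], [0.5, 3.2, 9.6], [0.5, 3.3, 9.7], [0, 0, 0]], dr=[[0.1, 0.2, -0.5], [0.1, 0.2, -0.5], [0.1, 0.2, -0.5], [0.1, 0.2, -0.5], [0, 0, 0]], grip=[85, 85, 85, 85, 85])

```text
clock: 3.28
position: [528.5, 343.4, 91.6]
ee_rot: [0.971, -0.011, 0.241, 0.005]
contact_force: [-0.6, -0.6, -0.3]
gripper_width: 84.8
```

```bash
python3 - <<'E'
from p import *
Rm,M=Rt(-1.55,28); plan(SE0["p"]+M@[0,0,30],Rm,n=4)
s=state();print("local TCP in SE frame",np.round(M.T@(s["position"]-SE0["p"]),1))
E
```

```text
t 3.27 p [528.5 343.4  91.6] F [-0.6 -0.6 -0.3] T [ 0.06  0.89 -0.02] w 84.8 j [ 0.76  0.39 -0.79  1.46 -0.34 -0.61]
dist 43.8 ang 0.32 rows 4
[[0.1, -0.5, 10.9], [0.1, -0.6, 11.0], [0.0, -0.5, 10.9], [0.1, -0.6, 11.0]] dr [0.0, 0.0, 0.1]
t 3.27 p [528.5 343.4  91.6] F [-0.6 -0.6 -0.3] T [ 0.06  0.89 -0.02] w 84.8 j [ 0.76  0.39 -0.79  1.46 -0.34 -0.61]
local TCP in SE frame [-0.2 -2.1 73.8]
```

send_rows(translation=[[0, -0.5, 11], [0, -0.5, 11], [0, -0.5, 11], [0, -0.6, 11], [0, 0, 0]], dr=[[0, 0, 0.1], [0, 0, 0.1], [0, 0, 0.1], [0, 0, 0], [0, 0, 0]], grip=[85, 85, 85, 85, 85])

```text
clock: 3.9
position: [549.4, 345.4, 53.1]
ee_rot: [0.97, -0.014, 0.241, 0.004]
contact_force: [0.4, 0.8, 0.7]
gripper_width: 85.1
```

```bash
python3 - <<'E'
from p import *
Rm,M=Rt(-1.55,28); plan(SE0["p"]+M@[0,0,10],Rm,n=3)
s=state();print("local TCP in SE frame",np.round(M.T@(s["position"]-SE0["p"]),1))
for n in("side","top"):
    im=arm.get_image(n); cv2.imwrite(f"pics/{n}2.png",im[:,:,::-1])
crop("pics/side2.png",150,120,65,65,9,"pics/c8.png")
crop("pics/top2.png",130,180,80,60,9,"pics/c9.png")
E
```

```text
t 3.9 p [549.4 345.4  53.1] F [0.4 0.8 0.7] T [0.03 0.87 0.01] w 85.1 j [ 0.65  0.47 -0.78  1.78 -0.3  -0.83]
dist 20.0 ang 0.15 rows 3
[[-0.0, 0.2, 6.7], [-0.0, 0.1, 6.6], [-0.1, 0.2, 6.7]] dr [0.0, 0.0, -0.0]
t 3.9 p [549.4 345.4  53.1] F [0.4 0.8 0.7] T [0.03 0.87 0.01] w 85.1 j [ 0.65  0.47 -0.78  1.78 -0.3  -0.83]
local TCP in SE frame [ 0.1  0.5 30. ]
```

View pics/c8.png

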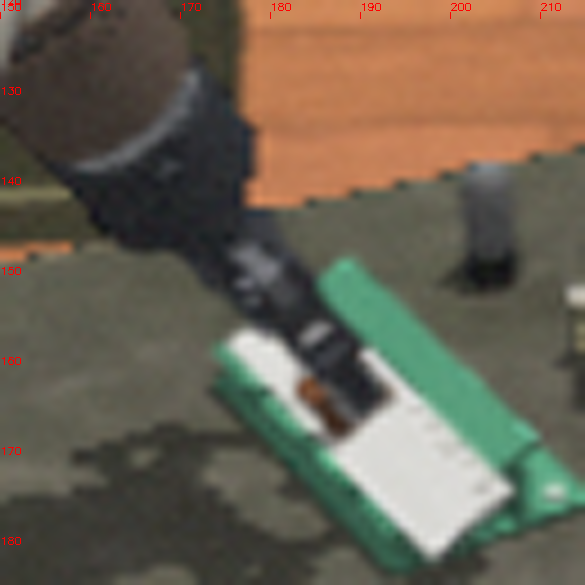

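View pics/c9.png

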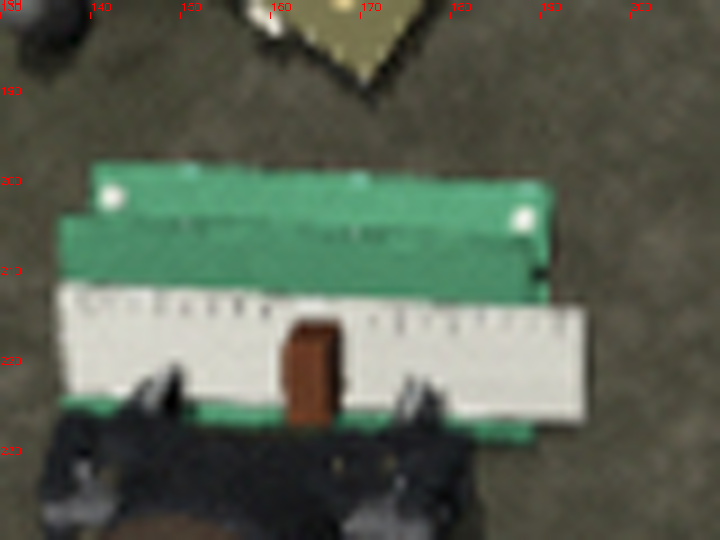

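```bash
python3 - <<'E'
from p import *
s=arm.read_state();Rm=R.from_quat(s["ee_rot"]).as_matrix();p=s["position"]
for d in(-13,-30,-60):
    for q in([11,-42.5,d],[11,42.5,d],[11,-57,d],[11,57,d]): print(d,np.round((proj("top",p+Rm@np.array(q))[0]-[130,180])*9).tolist())
M=Rt(-1.55,28)[1]
for q in([17,9,36],[17,-9,36],[-17,9,36],[-17,-9,36]): print(np.round((proj("top",SE0["p"]+M@np.array(q,float))[0]-[130,180])*9).tolist())
E
```

```text
-13 [180.0, 359.0]
-13 [408.0, 370.0]
-13 [141.0, 357.0]
-13 [447.0, 372.0]
-30 [168.0, 378.0]
-30 [399.0, 390.0]
-30 [129.0, 376.0]
-30 [439.0, 392.0]
-60 [147.0, 414.0]
-60 [383.0, 426.0]
-60 [107.0, 412.0]
-60 [423.0, 428.0]
[275.0, 340.0]
[324.0, 343.0]
[279.0, 423.0]
[327.0, 426.0]
```

send_rows(translation=[[0, 0, 7], [0, 0, 7], [0, 0, 6], [0, 0, 0], [0, 0, 0]], dr=[[0, 0, 0], [0, 0, 0], [0, 0, 0], [0, 0, 0], [0, 0, 0]], grip=[85, 85, 85, 60, 40])

```text
clock: 4.62
position: [558.4, 344.8, 35.7]
ee_rot: [0.97, -0.014, 0.241, 0.004]
contact_force: [0.1, 0.5, -0.2]
gripper_width: 51.3
```

```bash
python3 - <<'E'
from p import *
s=state();M=Rt(-1.55,28)[1];print("local TCP in SE frame",np.round(M.T@(s["position"]-SE0["p"]),1))
E
```

```text
t 4.62 p [558.4 344.8  35.7] F [ 0.1  0.5 -0.2] T [ 0.02  0.91 -0.05] w 51.3 j [ 0.6   0.5  -0.76  1.9  -0.3  -0.92]
local TCP in SE frame [-0.   0.2 10.4]
```

Close on the handle.

send_rows(translation=[[0, 0, 0], [0, 0, 0], [0, 0, 0], [0, 0, 0], [0, 0, 0]], dr=[[0, 0, 0], [0, 0, 0], [0, 0, 0], [0, 0, 0], [0, 0, 0]], grip=[14, 14, 14, 14, 14])

```text
clock: 5.25
position: [558.4, 344.7, 35.9]
ee_rot: [0.97, -0.014, 0.241, 0.004]
contact_force: [-3.4, -2.5, 5.6]
gripper_width: 17.0
```

```bash
python3 - <<'E'
from p import *
s=state();M=Rt(-1.55,28)[1];print("local TCP in SE frame",np.round(M.T@(s["position"]-SE0["p"]),1))
im=arm.get_image("top"); cv2.imwrite("pics/top3.png",im[:,:,::-1])
crop("pics/top3.png",130,180,80,60,9,"pics/c10.png")
E
```

```text
t 5.25 p [558.4 344.7  35.9] F [-3.4 -2.5  5.6] T [-0.31  1.11 -0.3 ] w 17.0 j [ 0.6   0.5  -0.76  1.91 -0.3  -0.92]
local TCP in SE frame [ 0.   0.1 10.5]
```

View pics/c10.png

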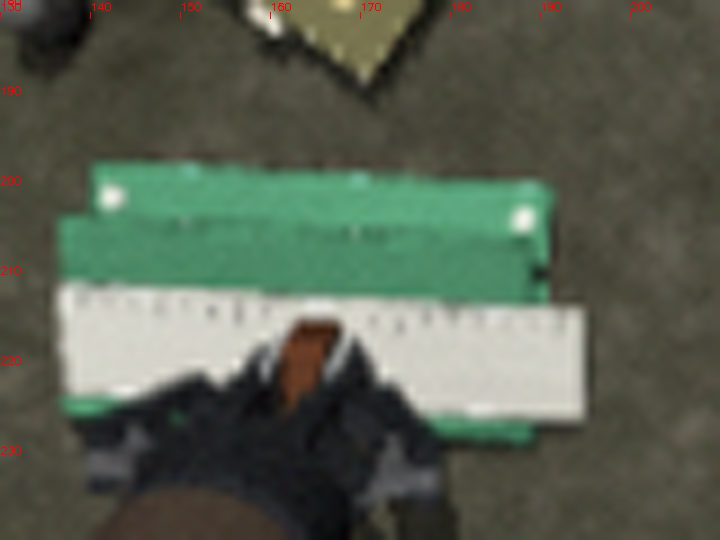

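send_rows(translation=[[0, 0, -6], [0, 0, -14], [0, 0, -20], [0, 0, -20], [0, 0, -20]], dr=[[0, 0, 0], [0, 0, 0], [0, 0, 0], [0, 0, 0], [0, 0, 0]], grip=[14, 14, 14, 14, 14])

```text
clock: 5.92
position: [519.7, 345.2, 105.3]
ee_rot: [0.971, -0.013, 0.24, 0.005]
contact_force: [0.9, 0.3, -2.0]
gripper_width: 16.9
```

```bash
cat >> p.py <<'E'
def kb(local,tool=10.4,yaw=-4.1):
    Rm,M=Rt(yaw,0);return KB["p"]+M@(np.array(local,float)+[0,0,tool]),Rm
E
python3 - <<'E'
from p import *
plan(*kb([-30.5,0,60]),dmax=40,amax=6)
E
```

```text
t 5.92 p [519.7 345.2 105.3] F [ 0.9  0.3 -2. ] T [0.05 1.18 0.07] w 16.9 j [ 0.82  0.36 -0.78  1.33 -0.37 -0.53]
dist 301.9 ang 27.85 rows 8
[[2.8, 37.3, 5.1], [3.3, 37.3, 5.0], [3.8, 37.2, 4.8], [4.3, 37.2, 4.6], [4.8, 37.2, 4.4], [5.2, 37.1, 4.2], [5.6, 37.1, 3.9], [6.1, 37.0, 3.7]] dr [-0.1, -3.5, 0.3]
```

send_rows(translation=[[2.8, 37.3, 5.1], [3.3, 37.3, 5], [3.8, 37.2, 4.8], [4.3, 37.2, 4.6], [4.8, 37.2, 4.4]], dr=[[-0.1, -3.5, 0.3], [-0.1, -3.5, 0.3], [-0.1, -3.5, 0.3], [-0.1, -3.5, 0.3], [-0.1, -3.5, 0.3]], grip=[14, 14, 14, 14, 14])

```text
clock: 6.55
position: [538.9, 160.0, 89.9]
ee_rot: [0.996, -0.027, 0.09, 0.003]
contact_force: [1.3, -0.8, -3.0]
gripper_width: 16.9
```

```bash
python3 - <<'E'
from p import *
plan(*kb([-30.5,0,60]),dmax=40,amax=6)
E
```

```text
t 6.55 p [538.9 160.   89.9] F [ 1.3 -0.8 -3. ] T [-0.12  0.32  0.01] w 16.9 j [ 0.63  0.36 -0.54  0.22 -0.55  0.7 ]
dist 115.1 ang 10.41 rows 3
[[5.1, 37.8, 4.2], [5.6, 37.7, 3.9], [6.1, 37.7, 3.5]] dr [-0.0, -3.5, 0.3]
```

send_rows(translation=[[5.1, 37.8, 4.2], [5.6, 37.7, 3.9], [6.1, 37.7, 3.5], [0, 0, 0], [0, 0, 0]], dr=[[0, -3.5, 0.3], [0, -3.5, 0.3], [0, -3.5, 0.3], [0, 0, 0], [0, 0, 0]], grip=[14, 14, 14, 14, 14])

```text
clock: 7.18
position: [550.6, 46.5, 80.7]
ee_rot: [0.999, -0.036, 0.0, 0.0]
contact_force: [-0.4, -0.7, -2.1]
gripper_width: 17.2
```

```bash
python3 - <<'E'
from p import *
for n in("side","top"):
    im=arm.get_image(n); cv2.imwrite(f"pics/{n}4.png",im[:,:,::-1])
crop("pics/top4.png",205,195,95,80,8,"pics/c11.png")
crop("pics/side4.png",165,165,95,80,8,"pics/c12.png")
plan(*kb([-30.5,0,12]),dmax=40,amax=6)
E
```

```text
t 7.28 p [550.6  47.2  81.2] F [-0.1  1.  -3. ] T [-0.04 -0.03  0.06] w 16.8 j [ 0.38  0.42 -0.36  0.   -0.79  1.12]
dist 48.8 ang 0.1 rows 2
[[-0.3, 0.7, 24.4], [-0.2, 0.6, 24.4]] dr [0.0, -0.0, 0.0]
```

View pics/c11.png

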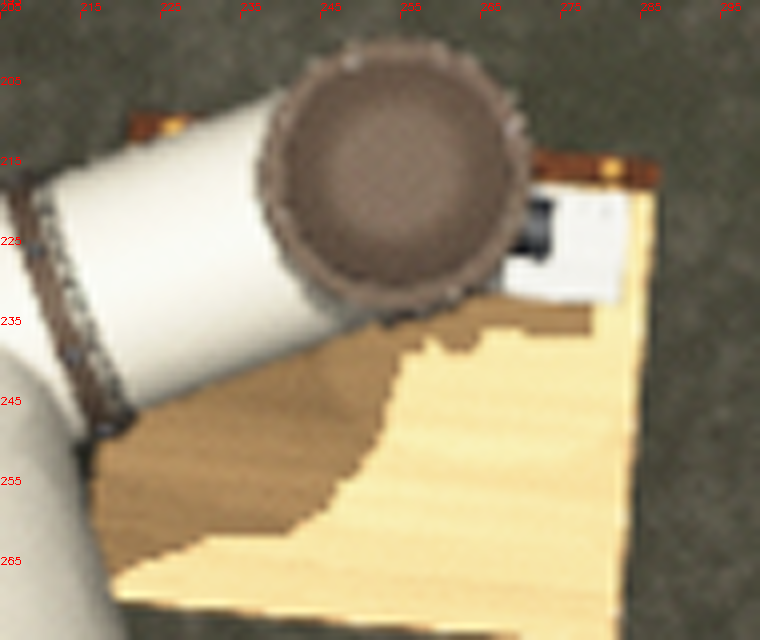

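View pics/c12.png

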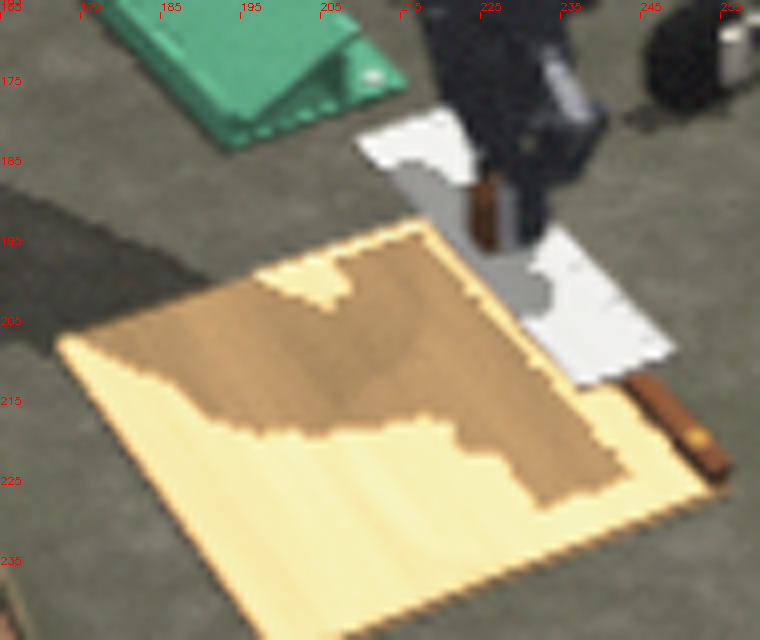

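send_rows(translation=[[-0.2, 0.7, 20], [-0.2, 0.6, 20], [0, 0, 10], [0, 0, 6], [0, 0, 0]], dr=[[0, 0, 0], [0, 0, 0], [0, 0, 0], [0, 0, 0], [0, 0, 0]], grip=[14, 14, 14, 14, 14])

```text
clock: 7.9
position: [551.1, 45.4, 25.6]
ee_rot: [0.999, -0.036, 0.001, 0.0]
contact_force: [0.3, 0.3, -3.4]
gripper_width: 17.3
```

```bash
python3 - <<'E'
from p import *
for n in("side","top"):
    im=arm.get_image(n); cv2.imwrite(f"pics/{n}5.png",im[:,:,::-1])
crop("pics/side5.png",200,180,60,50,12,"pics/c13.png")
plan(*kb([-22.5,0,1]),dmax=40,amax=6)
E
```

```text
t 8.0 p [551.5  45.3  26.1] F [ 0.4 -1.1 -2.5] T [ 0.   -0.02 -0.01] w 16.8 j [ 0.38  0.5  -0.41  0.   -0.66  1.12]
dist 8.1 ang 0.19 rows 1
[[6.5, -0.5, 4.7]] dr [-0.0, -0.2, 0.0]
```

View pics/c13.png

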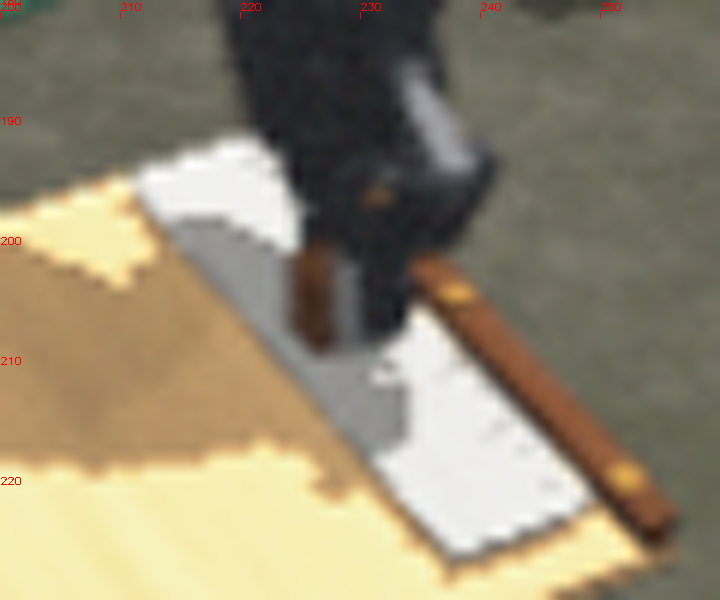

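send_rows(translation=[[0, 0, 1.5], [0, 0, 1.5], [0, 0, 1], [0, 0, 0.5], [0, 0, 0]], dr=[[0, 0, 0], [0, 0, 0], [0, 0, 0], [0, 0, 0], [0, 0, 0]], grip=[14, 14, 14, 14, 14])

```text
clock: 8.62
position: [551.0, 45.0, 21.0]
ee_rot: [0.999, -0.036, 0.001, 0.0]
contact_force: [-0.1, -0.3, -2.5]
gripper_width: 16.9
```

send_rows(translation=[[0, 0, 0.5], [0, 0, 0], [1, 0, 0], [1, 0, 0], [0, 0, 0]], dr=[[0, 0, 0], [0, 0, 0], [0, 0, 0], [0, 0, 0], [0, 0, 0]], grip=[14, 14, 14, 14, 14])

```text
clock: 9.25
position: [553.2, 44.9, 20.5]
ee_rot: [0.999, -0.036, 0.001, 0.0]
contact_force: [-0.1, -0.1, -1.9]
gripper_width: 17.0
```

send_rows(translation=[[1, 0, 0], [1, 0, 0], [1, 0, 0], [0.5, 0, 0], [0, 0, 0]], dr=[[0, 0, 0], [0, 0, 0], [0, 0, 0], [0, 0, 0], [0, 0, 0]], grip=[14, 14, 14, 14, 14])

```text
clock: 9.88
position: [556.5, 44.6, 20.5]
ee_rot: [0.999, -0.036, 0.001, 0.0]
contact_force: [-0.7, 0.2, -2.7]
gripper_width: 17.0
```

send_rows(translation=[[0.5, 0, 0.3], [0.5, 0, 0], [0, 0, 0], [0, 0, 0], [0, 0, 0]], dr=[[0, 0, 0], [0, 0, 0], [0, 0, 0], [0, 0, 0], [0, 0, 0]], grip=[14, 14, 14, 14, 14])

```text
clock: 10.5
position: [557.5, 44.6, 20.2]
ee_rot: [0.999, -0.036, 0.001, 0.0]
contact_force: [0.1, -0.0, -2.2]
gripper_width: 17.2
```

send_rows(translation=[[0.5, -0.3, 0.3], [0.5, -0.3, 0], [0, 0, 0], [0, 0, 0], [0, 0, 0]], dr=[[0, 0, 0], [0, 0, 0], [0, 0, 0], [0, 0, 0], [0, 0, 0]], grip=[14, 14, 14, 14, 14])

```text
clock: 11.12
position: [558.5, 45.1, 19.9]
ee_rot: [0.999, -0.036, 0.001, 0.0]
contact_force: [0.1, -0.4, -2.6]
gripper_width: 17.1
```

send_rows(translation=[[0.5, 0, 0.3], [0.5, 0, 0], [0, 0, 0], [0, 0, 0], [0, 0, 0]], dr=[[0, 0, 0], [0, 0, 0], [0, 0, 0], [0, 0, 0], [0, 0, 0]], grip=[14, 14, 14, 14, 14])

```text
clock: 11.75
position: [558.6, 45.0, 19.8]
ee_rot: [0.999, -0.036, 0.0, 0.0]
contact_force: [-4.4, 1.4, 3.4]
gripper_width: 17.1
```

```bash
python3 - <<'E'
from p import *
state()
E
```

```text
t 11.75 p [558.6  45.   19.8] F [-4.4  1.4  3.4] T [0.55 1.53 0.01] w 17.1 j [ 0.37  0.52 -0.4   0.   -0.66  1.13]
```

send_rows(translation=[[0.5, 0, 0], [0.5, 0, 0], [0, 0, 0], [0, 0, 0], [0, 0, 0]], dr=[[0, 0, 0], [0, 0, 0], [0, 0, 0], [0, 0, 0], [0, 0, 0]], grip=[14, 14, 14, 14, 14])

```text
clock: 12.38
position: [558.6, 45.0, 19.9]
ee_rot: [0.999, -0.036, -0.001, 0.0]
contact_force: [-7.3, 3.2, 4.9]
gripper_width: 17.1
```

```bash
python3 - <<'E'
from p import *
state()
for n in("side","top"):
    im=arm.get_image(n); cv2.imwrite(f"pics/{n}6.png",im[:,:,::-1])
crop("pics/side6.png",200,180,60,50,12,"pics/c14.png")
E
```

```text
t 12.38 p [558.6  45.   19.9] F [-7.3  3.2  4.9] T [ 0.92  2.1  -0.07] w 17.1 j [ 0.37  0.52 -0.39 -0.   -0.66  1.13]
```

View pics/c14.png

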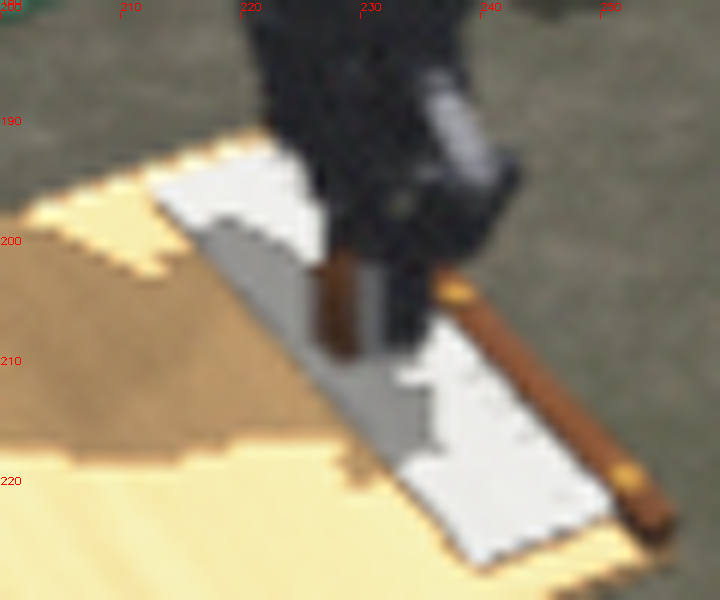

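send_rows(translation=[[0, 0, 0], [0, 0, 0], [0, 0, 0], [0, 0, -20], [0, 0, -40]], dr=[[0, 0, 0], [0, 0, 0], [0, 0, 0], [0, 0, 0], [0, 0, 0]], grip=[60, 85, 85, 85, 85])

```text
clock: 13.1
position: [559.5, 44.5, 78.7]
ee_rot: [0.999, -0.036, -0.001, 0.001]
contact_force: [0.8, 0.4, -0.1]
gripper_width: 85.3
```

```bash
cat >> p.py <<'E'
def key(local,tool=8.,yaw=None,p=None):
    Rm,M=Rt(KEY["yaw"] if yaw is None else yaw,0);return (KEY["p"] if p is None else p)+M@(np.array(local,float)+[12,0,tool]),Rm
E
python3 - <<'E'
from p import *
plan(*key([0,0,90]),dmax=50,amax=6)
E
```

```text
t 13.1 p [559.5  44.5  78.7] F [ 0.8  0.4 -0.1] T [-0.01 -0.12  0.03] w 85.3 j [ 0.37  0.44 -0.34  0.   -0.79  1.13]
dist 305.4 ang 15.94 rows 7
[[6.3, 43.1, -2.7], [4.5, 43.3, -2.7], [2.8, 43.4, -2.7], [1.1, 43.5, -2.7], [-0.7, 43.6, -2.7], [-2.4, 43.5, -2.7], [-4.2, 43.3, -2.7]] dr [0.0, 0.0, -2.3]
```

```bash
python3 - <<'E'
from p import *
print(ray("top",[[320,188],[250,130],[300,170],[350,170]],0).round(),ray("top",[[320,188],[300,170]],100).round(),ray("top",[[345,160],[330,180]],200).round())
crop("pics/top0.png",240,110,110,80,7,"pics/c15.png")
E
```

```text
[[ 682. -190.    0.]
 [ 887.   62.    0.]
 [ 745. -119.    0.]
 [ 749. -299.    0.]] [[ 668. -172.  100.]
 [ 727. -106.  100.]] [[ 743. -232.  200.]
 [ 680. -185.  200.]]
```

View pics/c15.png

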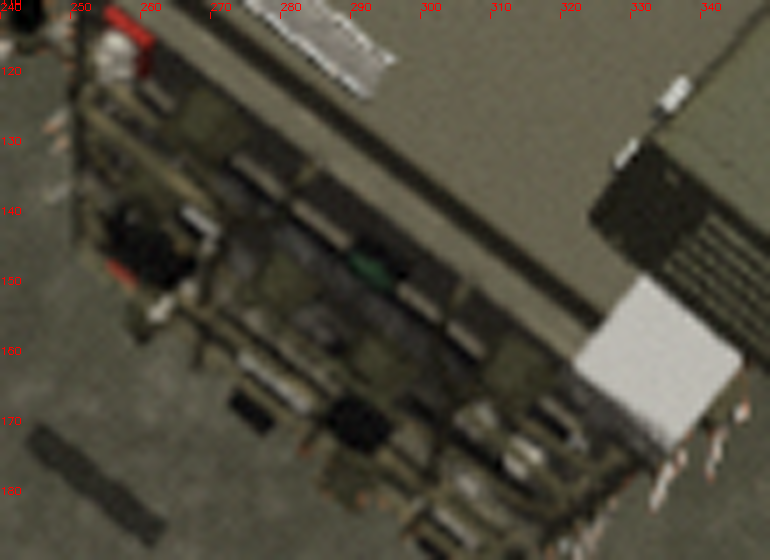

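```bash
python3 - <<'E'
from p import *
plan(np.array([530,-150,98.]),Rt(6)[0],n=5)
E
```

```text
t 13.1 p [559.5  44.5  78.7] F [ 0.8  0.4 -0.1] T [-0.01 -0.12  0.03] w 85.3 j [ 0.37  0.44 -0.34  0.   -0.79  1.13]
dist 197.7 ang 10.14 rows 5
[[-3.1, 39.2, -3.8], [-4.4, 39.1, -3.8], [-5.8, 38.9, -3.8], [-7.2, 38.7, -3.8], [-8.5, 38.5, -3.8]] dr [0.0, 0.0, -2.0]
```

send_rows(translation=[[-3.1, 39.2, -3.8], [-4.4, 39.1, -3.8], [-5.8, 38.9, -3.8], [-7.2, 38.7, -3.8], [-8.5, 38.5, -3.8]], dr=[[0, 0, -2], [0, 0, -2], [0, 0, -2], [0, 0, -2], [0, 0, -2]], grip=[85, 85, 85, 85, 85])

```text
clock: 13.72
position: [531.0, -151.0, 98.9]
ee_rot: [0.999, 0.052, 0.001, 0.0]
contact_force: [0.1, -0.2, 0.2]
gripper_width: 84.9
```

```bash
python3 - <<'E'
from p import *
for n in("side","top"):
    im=arm.get_image(n); cv2.imwrite(f"pics/{n}7.png",im[:,:,::-1])
crop("pics/side7.png",180,170,80,70,9,"pics/c16.png")
crop("pics/top7.png",205,200,95,40,8,"pics/c17.png")
plan(*key([0,0,90]),dmax=50,amax=6)
E
```

```text
t 13.82 p [ 530.6 -152.5   99. ] F [-0.5  0.5 -0.1] T [-0.05  0.02 -0.  ] w 85.0 j [ 0.01  0.39 -0.35  0.   -0.82  1.65]
dist 118.5 ang 6.15 rows 3
[[13.4, 37.1, 0.4], [12.1, 37.6, 0.4], [10.8, 38.0, 0.3]] dr [0.0, -0.1, -2.0]
```

View pics/c16.png

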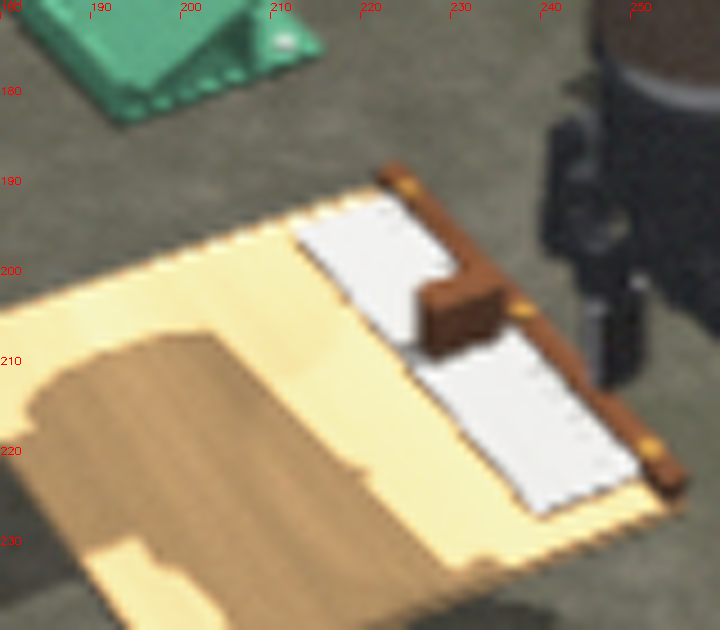

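View pics/c17.png

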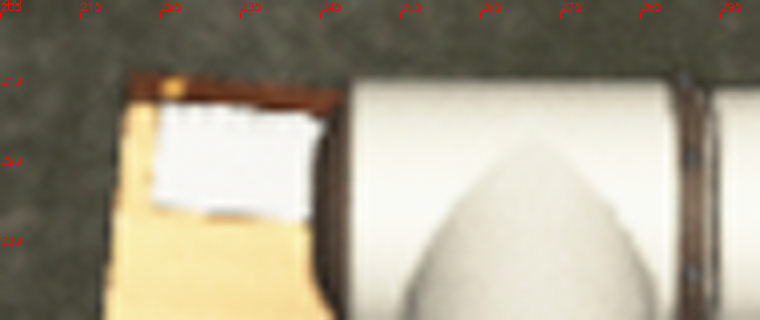

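Straightedge lies flat, flush with the kerb (side view: far edge along the kerb from (221,192) to (250,222), no gap). On to the key.

send_rows(translation=[[13.4, 37.1, 0.4], [12.1, 37.6, 0.4], [10.8, 38, 0.3], [0, 0, 0], [0, 0, 0]], dr=[[0, 0, -2], [0, 0, -2], [0, 0, -2], [0, 0, 0], [0, 0, 0]], grip=[85, 85, 85, 85, 85])

```text
clock: 14.45
position: [582.0, -255.7, 97.2]
ee_rot: [0.995, 0.103, 0.001, -0.0]
contact_force: [-0.2, 0.9, 0.5]
gripper_width: 84.8
```

```bash
python3 - <<'E'
from p import *
for n in("side",):
    im=arm.get_image(n); cv2.imwrite(f"pics/{n}8.png",im[:,:,::-1])
crop("pics/side8.png",250,190,80,90,7,"pics/c18.png")
plan(*key([0,0,25]),dmax=40,amax=6)
E
```

```text
t 14.5 p [ 582.  -255.4   97.4] F [-0.6  0.1 -0.2] T [ 0.01 -0.01  0.01] w 84.8 j [-0.16  0.52 -0.13 -0.   -0.92  1.94]
dist 64.5 ang 0.13 rows 2
[[-0.6, 1.9, 32.2], [-0.7, 1.9, 32.2]] dr [0.0, -0.0, 0.1]
```

View pics/c18.png

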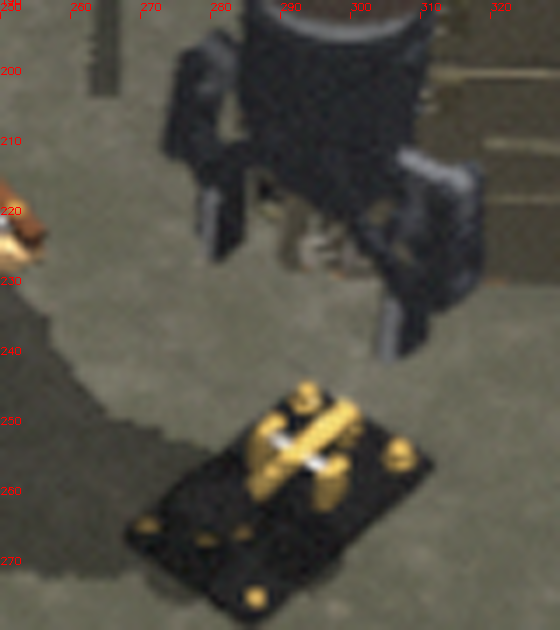

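send_rows(translation=[[-0.4, 1.3, 20], [-0.4, 1.3, 20], [-0.4, 1.2, 20], [0, 0, 15], [0, 0, 8]], dr=[[0, 0, 0], [0, 0, 0], [0, 0, 0], [0, 0, 0], [0, 0, 0]], grip=[85, 85, 85, 85, 85])

```text
clock: 15.12
position: [581.9, -259.6, 14.0]
ee_rot: [0.995, 0.104, 0.001, 0.0]
contact_force: [0.3, -0.4, 1.6]
gripper_width: 84.9
```

```bash
python3 - <<'E'
from p import *
for n in("side",):
    im=arm.get_image(n); cv2.imwrite(f"pics/{n}9.png",im[:,:,::-1])
crop("pics/side9.png",255,210,65,75,8,"pics/c19.png")
plan(*key([0,0,0]),dmax=40,amax=6)
E
```

```text
t 15.18 p [ 581.5 -259.6   13.2] F [ 0.8 -0.1 -1. ] T [ 0.01  0.05 -0.03] w 85.2 j [-0.17  0.62 -0.2  -0.   -0.75  1.95]
dist 5.2 ang 0.1 rows 1
[[0.2, -0.1, 5.2]] dr [-0.0, -0.0, 0.1]
```

View pics/c19.png

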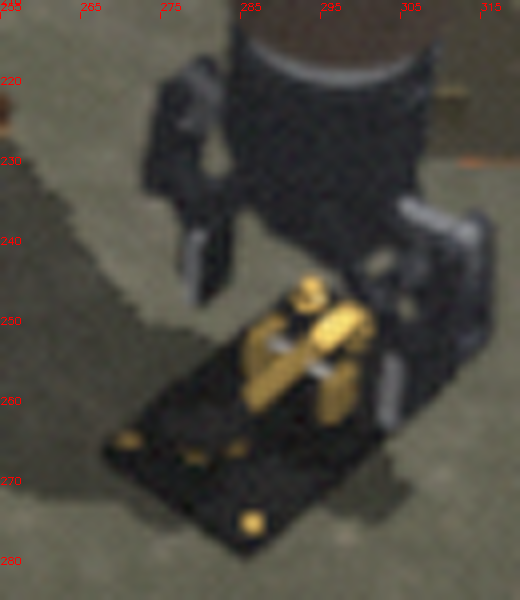

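send_rows(translation=[[0, 0, 2.5], [0, 0, 2.5], [0, 0, 0], [0, 0, 0], [0, 0, 0]], dr=[[0, 0, 0], [0, 0, 0], [0, 0, 0], [0, 0, 0], [0, 0, 0]], grip=[70, 48, 48, 48, 48])

```text
clock: 15.8
position: [582.3, -260.3, 9.9]
ee_rot: [0.995, 0.103, 0.001, 0.0]
contact_force: [0.3, 0.3, -0.3]
gripper_width: 48.3
```

```bash
python3 - <<'E'
from p import *
state()
for n in("side",):
    im=arm.get_image(n); cv2.imwrite(f"pics/{n}10.png",im[:,:,::-1])
crop("pics/side10.png",255,210,65,75,8,"pics/c20.png")
E
```

```text
t 15.8 p [ 582.3 -260.3    9.9] F [ 0.3  0.3 -0.3] T [ 0.04  0.01 -0.  ] w 48.3 j [-0.17  0.63 -0.2  -0.   -0.74  1.95]
```

View pics/c20.png

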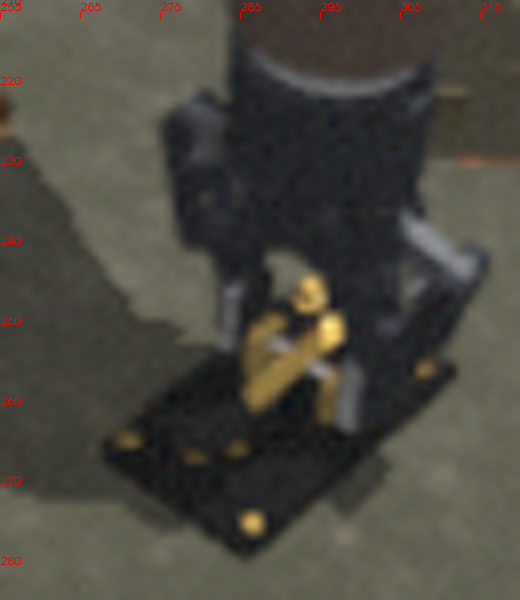

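send_rows(translation=[[0, 0, 2], [0, 0, 0], [0, 0, 0], [0, 0, 0], [0, 0, 0]], dr=[[0, 0, 0], [0, 0, 0], [0, 0, 0], [0, 0, 0], [0, 0, 0]], grip=[48, 36, 36, 36, 36])

```text
clock: 16.48
position: [582.2, -260.5, 7.7]
ee_rot: [0.995, 0.103, 0.001, 0.0]
contact_force: [0.1, -1.0, 0.3]
gripper_width: 40.7
```

```bash
python3 - <<'E'
from p import *
state()
E
```

```text
t 16.48 p [ 582.2 -260.5    7.7] F [ 0.1 -1.   0.3] T [-0.42  0.03  0.  ] w 40.7 j [-0.17  0.63 -0.2   0.   -0.74  1.95]
```

send_rows(translation=[[0, 0, -5], [0, 0, -10], [0, 0, -20], [0, 0, -25], [0, 0, 0]], dr=[[0, 0, 0], [0, 0, 0], [0, 0, 0], [0, 0, 0], [0, 0, 0]], grip=[36, 36, 36, 36, 36])

```text
clock: 17.1
position: [583.7, -260.5, 70.1]
ee_rot: [0.995, 0.104, 0.004, 0.001]
contact_force: [0.7, -0.2, -3.3]
gripper_width: 41.1
```

```bash
python3 - <<'E'
from p import *
for n in("side",):
    im=arm.get_image(n); cv2.imwrite(f"pics/{n}11.png",im[:,:,::-1])
crop("pics/side11.png",255,200,65,75,8,"pics/c21.png")
plan(*kb([-108,0,45],tool=7.7),dmax=40,amax=6)
E
```

```text
t 17.15 p [ 582.4 -260.1   68.3] F [-1.  -0.3 -4.3] T [ 0.03  0.04 -0.03] w 40.9 j [-0.17  0.55 -0.16 -0.   -0.86  1.95]
dist 330.3 ang 15.96 rows 9
[[-4.8, -36.4, 0.6], [-5.9, -36.2, 0.6], [-7.1, -36.0, 0.6], [-8.2, -35.8, 0.6], [-9.3, -35.5, 0.6], [-10.5, -35.2, 0.6], [-11.5, -34.8, 0.5], [-12.6, -34.4, 0.6], [-13.8, -34.0, 0.5]] dr [0.0, -0.0, 1.8]
```

View pics/c21.png

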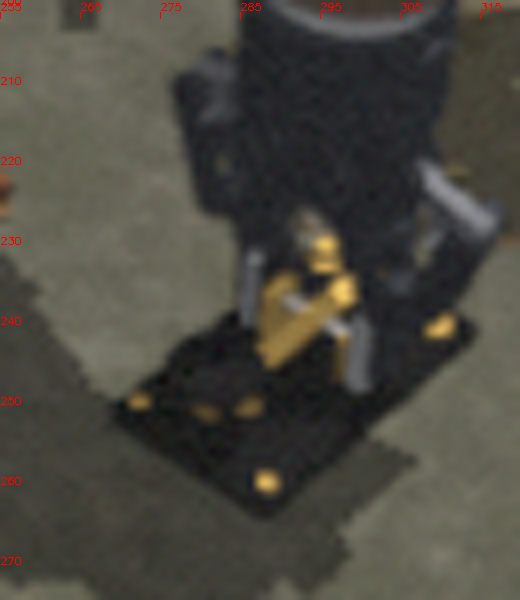

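send_rows(translation=[[-4.8, -36.4, 0.6], [-5.9, -36.2, 0.6], [-7.1, -36, 0.6], [-8.2, -35.8, 0.6], [-9.3, -35.5, 0.6]], dr=[[0, 0, 1.8], [0, 0, 1.8], [0, 0, 1.8], [0, 0, 1.8], [0, 0, 1.8]], grip=[36, 36, 36, 36, 36])

```text
clock: 17.77
position: [519.6, -86.1, 63.2]
ee_rot: [1.0, 0.024, -0.0, 0.0]
contact_force: [0.5, 0.3, -3.8]
gripper_width: 40.6
```

send_rows(translation=[[-10.5, -35.2, 0.6], [-11.5, -34.8, 0.5], [-12.6, -34.4, 0.6], [-13.8, -34, 0.5], [0, 0, 0]], dr=[[0, 0, 1.8], [0, 0, 1.8], [0, 0, 1.8], [0, 0, 1.7], [0, 0, 0]], grip=[36, 36, 36, 36, 36])

```text
clock: 18.4
position: [470.9, 52.6, 61.3]
ee_rot: [0.999, -0.035, 0.0, 0.0]
contact_force: [-0.1, -0.8, -3.8]
gripper_width: 40.7
```

```bash
python3 - <<'E'
from p import *
for n in("side","top"):
    im=arm.get_image(n); cv2.imwrite(f"pics/{n}12.png",im[:,:,::-1])
crop("pics/side12.png",165,170,90,80,8,"pics/c22.png")
crop("pics/top12.png",205,200,95,80,8,"pics/c23.png")
plan(*kb([-108,0,3],tool=7.7),dmax=40,amax=6)
E
```

```text
t 18.5 p [471.7  51.2  61.5] F [-0.9 -0.  -3.9] T [-0.05 -0.05 -0.03] w 40.9 j [ 0.45  0.34 -0.57  0.   -0.66  1.04]
dist 40.8 ang 0.09 rows 2
[[0.5, -0.2, 20.4], [0.6, -0.1, 20.4]] dr [0.0, -0.0, -0.0]
```

View pics/c22.png

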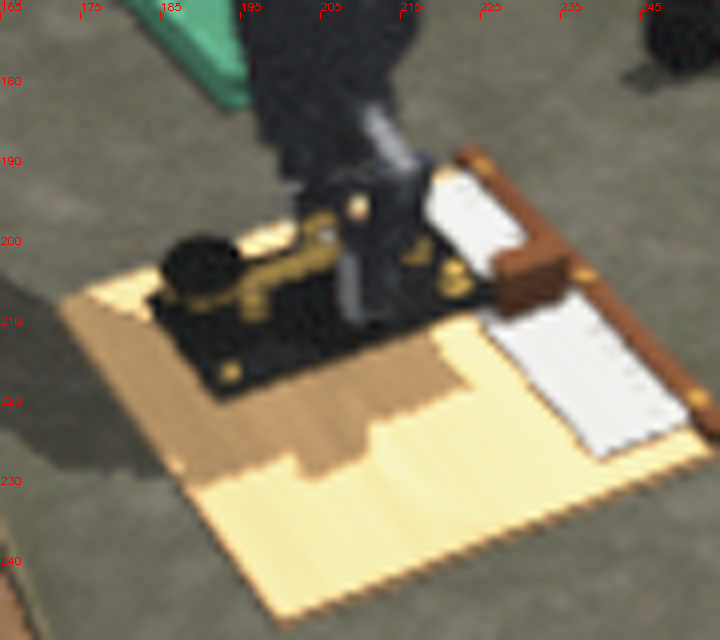

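View pics/c23.png

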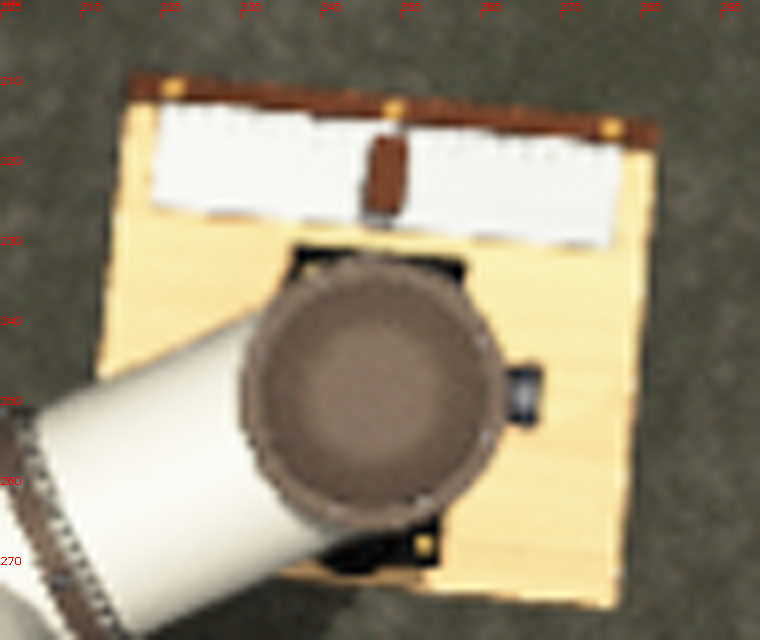

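send_rows(translation=[[0.5, -0.1, 15], [0.5, -0.1, 15], [0, 0, 8], [0, 0, 2], [0, 0, 0]], dr=[[0, 0, 0], [0, 0, 0], [0, 0, 0], [0, 0, 0], [0, 0, 0]], grip=[36, 36, 36, 36, 36])

```text
clock: 19.12
position: [473.7, 51.1, 22.3]
ee_rot: [0.999, -0.037, 0.001, 0.0]
contact_force: [-0.0, -0.0, -3.2]
gripper_width: 40.6
```

send_rows(translation=[[0, 0, 1], [0, 0, 0.5], [0, 0, 0.5], [0, 0, 0], [0, 0, 0]], dr=[[0, 0, 0], [0, 0, 0], [0, 0, 0], [0, 0, 0], [0, 0, 0]], grip=[36, 36, 36, 36, 36])

```text
clock: 19.75
position: [473.4, 51.3, 20.2]
ee_rot: [0.999, -0.037, 0.001, 0.0]
contact_force: [0.3, -0.7, -4.0]
gripper_width: 40.7
```

send_rows(translation=[[1.5, 0, 0.5], [1.5, 0, 0.5], [1, 0, 0.4], [0, 0, 0], [0, 0, 0]], dr=[[0, 0, 0], [0, 0, 0], [0, 0, 0], [0, 0, 0], [0, 0, 0]], grip=[36, 36, 36, 36, 36])

```text
clock: 20.38
position: [477.4, 51.0, 18.8]
ee_rot: [0.999, -0.037, 0.001, 0.0]
contact_force: [-0.6, -0.0, -3.6]
gripper_width: 40.5
```

send_rows(translation=[[1, 0, 0.4], [0.5, 0, 0.2], [0, 0, 0], [0, 0, 0], [0, 0, 0]], dr=[[0, 0, 0], [0, 0, 0], [0, 0, 0], [0, 0, 0], [0, 0, 0]], grip=[36, 36, 36, 36, 36])

```text
clock: 21.0
position: [478.9, 50.9, 18.2]
ee_rot: [0.999, -0.037, 0.001, 0.0]
contact_force: [0.3, -0.4, -3.9]
gripper_width: 41.0
```

```bash
python3 - <<'E'
from p import *
for n in("side","top"):
    im=arm.get_image(n); cv2.imwrite(f"pics/{n}13.png",im[:,:,::-1])
crop("pics/side13.png",165,170,90,80,8,"pics/c24.png")
crop("pics/top13.png",205,200,95,80,8,"pics/c25.png")
state()
E
```

```text
t 21.1 p [478.9  50.9  18.2] F [-0.5 -0.  -3.6] T [ 0.01  0.   -0.02] w 41.0 j [ 0.44  0.42 -0.6   0.   -0.55  1.05]
```

View pics/c24.png

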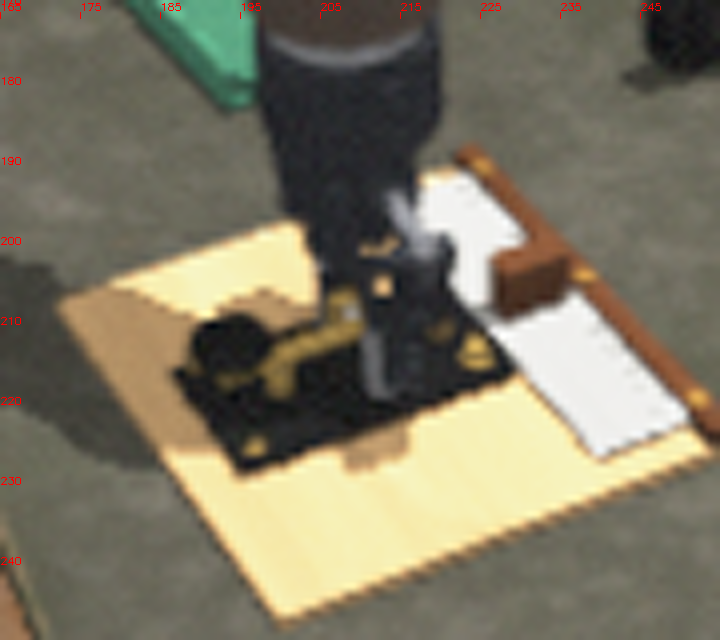

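View pics/c25.png

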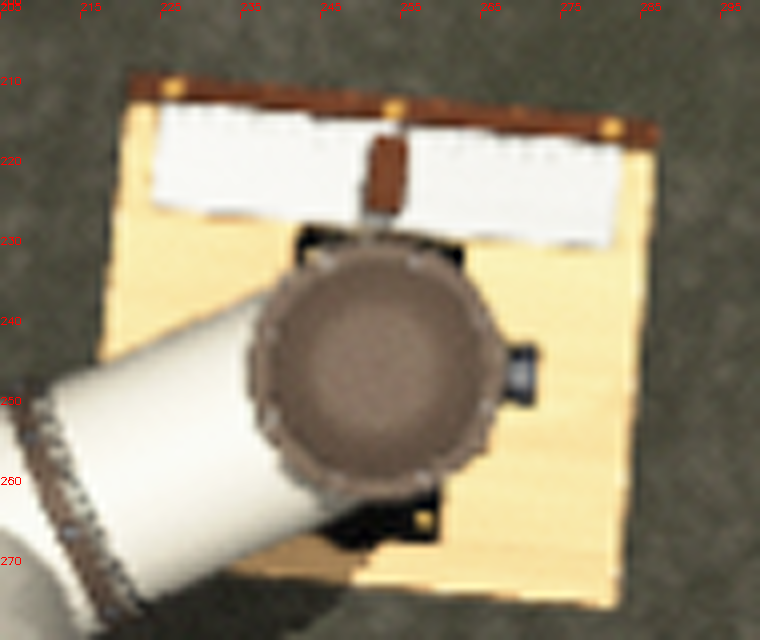

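send_rows(translation=[[0.7, 0, 0.4], [0.5, 0, 0], [0.5, 0, 0], [0, 0, 0], [0, 0, 0]], dr=[[0, 0, 0], [0, 0, 0], [0, 0, 0], [0, 0, 0], [0, 0, 0]], grip=[36, 36, 36, 36, 36])

```text
clock: 21.72
position: [480.7, 50.8, 17.8]
ee_rot: [0.999, -0.037, 0.001, 0.0]
contact_force: [-0.4, -1.1, -3.8]
gripper_width: 40.9
```

send_rows(translation=[[0.5, 0, 0], [0.5, 0, 0], [0, 0, 0], [0, 0, 0], [0, 0, 0]], dr=[[0, 0, 0], [0, 0, 0], [0, 0, 0], [0, 0, 0], [0, 0, 0]], grip=[36, 36, 36, 36, 36])

```text
clock: 22.35
position: [481.4, 50.6, 17.7]
ee_rot: [0.999, -0.037, 0.001, 0.0]
contact_force: [-0.7, 1.1, -3.3]
gripper_width: 40.9
```

```bash
python3 - <<'E'
from p import *
state()
E
```

```text
t 22.35 p [481.4  50.6  17.7] F [-0.7  1.1 -3.3] T [0.13 0.35 0.08] w 40.9 j [ 0.44  0.43 -0.59  0.   -0.55  1.05]
```

send_rows(translation=[[0.5, 0, 0.3], [0.4, 0, 0.2], [0, 0, 0.2], [0, 0, 0], [0, 0, 0]], dr=[[0, 0, 0], [0, 0, 0], [0, 0, 0], [0, 0, 0], [0, 0, 0]], grip=[36, 36, 36, 36, 36])

```text
clock: 22.98
position: [481.4, 50.6, 17.7]
ee_rot: [0.999, -0.037, 0.0, 0.0]
contact_force: [-6.6, 3.9, 5.9]
gripper_width: 40.5
```

```bash
python3 - <<'E'
from p import *
state()
E
```

```text
t 22.98 p [481.4  50.6  17.7] F [-6.6  3.9  5.9] T [ 0.77  1.73 -0.03] w 40.5 j [ 0.44  0.43 -0.59  0.   -0.55  1.05]
```

send_rows(translation=[[0.5, 0, 0], [0.5, 0, 0], [0, 0, 0], [0, 0, 0], [0, 0, 0]], dr=[[0, 0, 0], [0, 0, 0], [0, 0, 0], [0, 0, 0], [0, 0, 0]], grip=[36, 36, 36, 36, 36])

```text
clock: 23.6
position: [481.5, 50.6, 17.7]
ee_rot: [0.999, -0.037, -0.001, 0.0]
contact_force: [-9.7, 5.5, 7.5]
gripper_width: 40.6
```

```bash
python3 - <<'E'
from p import *
state()
im=arm.get_image("side"); cv2.imwrite("pics/side14.png",im[:,:,::-1])
crop("pics/side14.png",205,180,55,55,11,"pics/c26.png")
E
```

```text
t 23.6 p [481.5  50.6  17.7] F [-9.7  5.5  7.5] T [1.48 2.52 0.06] w 40.6 j [ 0.44  0.43 -0.59  0.   -0.56  1.06]
```

View pics/c26.png

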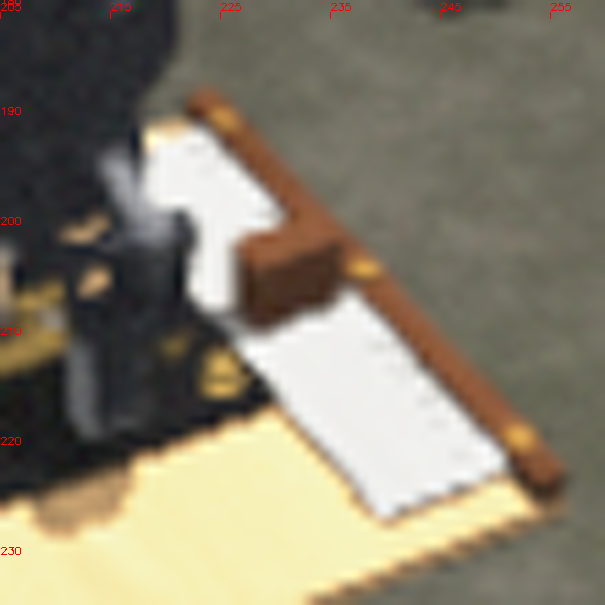

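send_rows(translation=[[-0.6, 0, -0.4], [0, 0, 0], [0, 0, 0], [0, 0, 0], [0, 0, 0]], dr=[[0, 0, 0], [0, 0, 0], [0, 0, 0], [0, 0, 0], [0, 0, 0]], grip=[36, 46, 60, 70, 70])

```text
clock: 24.28
position: [483.2, 50.6, 17.5]
ee_rot: [0.999, -0.037, 0.001, -0.0]
contact_force: [0.8, 0.1, -0.1]
gripper_width: 69.7
```

send_rows(translation=[[0, 0, -10], [0, 0, -30], [0, 0, -40], [0, 0, -20], [0, 0, 0]], dr=[[0, 0, 0], [0, 0, 0], [0, 0, 0], [0, 0, 0], [0, 0, 0]], grip=[75, 85, 85, 85, 85])

```text
clock: 24.9
position: [483.8, 51.1, 119.7]
ee_rot: [0.999, -0.037, 0.003, -0.001]
contact_force: [-0.9, -0.4, 0.6]
gripper_width: 84.9
```

```bash
python3 - <<'E'
from p import *
for n in("side","top"):
    im=arm.get_image(n); cv2.imwrite(f"pics/{n}15.png",im[:,:,::-1])
crop("pics/side15.png",175,175,85,65,8,"pics/c27.png")
crop("pics/top15.png",205,200,95,80,8,"pics/c28.png")
SE=np.array([558.6,45.0,19.9])
plan(SE+[0,0,90],Rt(-4.1)[0],dmax=40)
E
```

```text
t 25.0 p [482.2  50.5 117.3] F [-0.3  1.2 -1.6] T [-0.01  0.01 -0.04] w 85.2 j [ 0.44  0.27 -0.49  0.   -0.81  1.06]
dist 77.0 ang 0.17 rows 2
[[38.3, -0.1, 3.8], [38.3, -0.0, 3.7]] dr [-0.0, -0.0, -0.1]
```

View pics/c27.png

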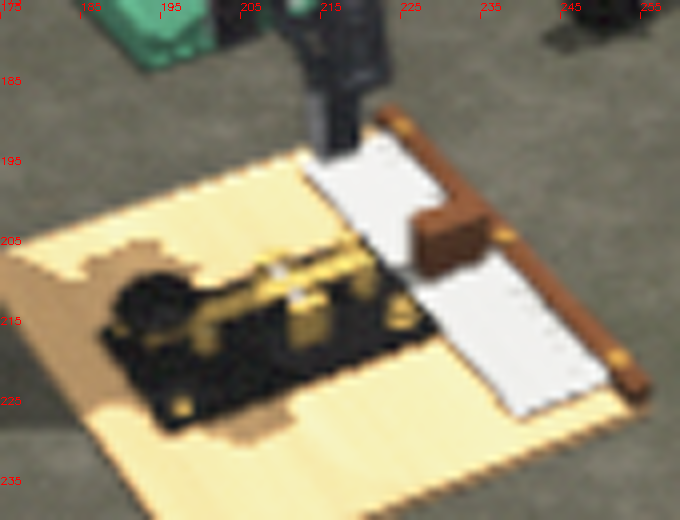

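View pics/c28.png

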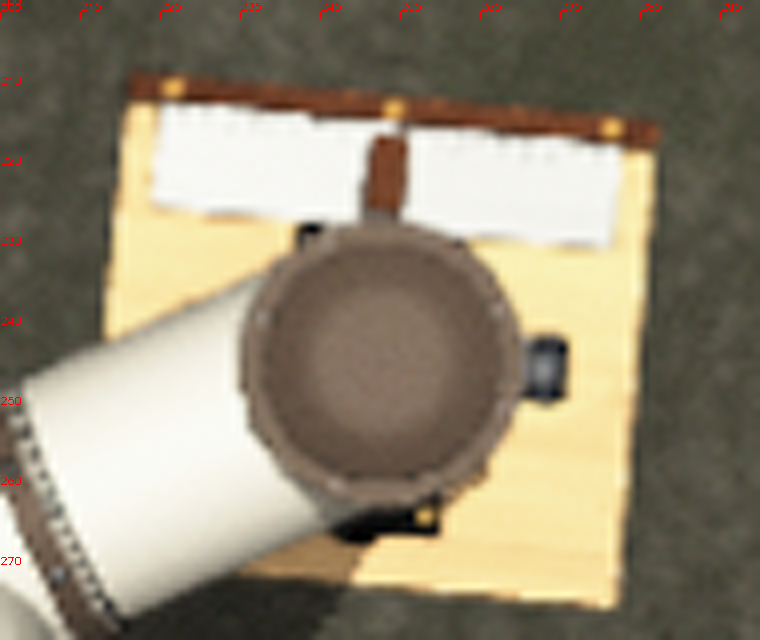

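send_rows(translation=[[26, 0, 0], [26, 0, 0], [24.5, 0, 0], [0, 0, 20], [0, 0, 20]], dr=[[0, 0, 0], [0, 0, 0], [0, 0, 0], [0, 0, 0], [0, 0, 0]], grip=[85, 85, 85, 85, 85])

```text
clock: 25.62
position: [558.4, 44.6, 75.4]
ee_rot: [0.999, -0.037, -0.0, 0.001]
contact_force: [0.3, -0.3, 0.2]
gripper_width: 85.2
```

```bash
python3 - <<'E'
from p import *
SE=np.array([558.6,45.0,20.5])
plan(SE,Rt(-4.1)[0],dmax=20)
im=arm.get_image("top"); cv2.imwrite("pics/top16.png",im[:,:,::-1])
crop("pics/top16.png",205,200,95,80,8,"pics/c29.png")
E
```

```text
t 25.62 p [558.4  44.6  75.4] F [ 0.3 -0.3  0.2] T [-0.03  0.01  0.  ] w 85.2 j [ 0.37  0.44 -0.35  0.   -0.78  1.13]
dist 54.9 ang 0.18 rows 3
[[0.1, -0.2, 18.3], [0.1, -0.2, 18.3], [0.0, -0.1, 18.3]] dr [0.0, 0.0, -0.1]
```

View pics/c29.png

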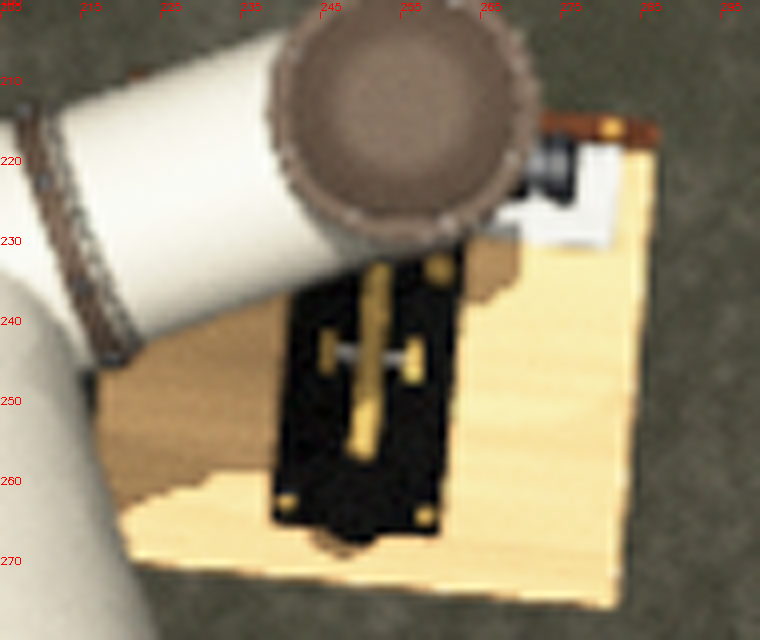

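Key sits square to the straightedge. Descend around the handle.

send_rows(translation=[[0.1, -0.2, 20], [0.1, -0.2, 20], [0, 0, 10], [0, 0, 4], [0, 0, 0]], dr=[[0, 0, 0], [0, 0, 0], [0, 0, 0], [0, 0, 0], [0, 0, 0]], grip=[85, 85, 85, 60, 40])

```text
clock: 26.3
position: [559.5, 45.4, 23.7]
ee_rot: [0.999, -0.037, 0.001, 0.0]
contact_force: [-0.9, 0.2, 0.7]
gripper_width: 51.1
```

```bash
python3 - <<'E'
from p import *
SE=np.array([558.6,45.0,20.5])
plan(SE,Rt(-4.1)[0],dmax=20)
im=arm.get_image("side"); cv2.imwrite("pics/side17.png",im[:,:,::-1])
crop("pics/side17.png",195,175,65,55,11,"pics/c30.png")
E
```

```text
t 26.3 p [559.5  45.4  23.7] F [-0.9  0.2  0.7] T [ 0.02  0.02 -0.  ] w 51.1 j [ 0.37  0.51 -0.39  0.   -0.66  1.13]
dist 3.4 ang 0.17 rows 1
[[-0.9, 0.4, 3.2]] dr [0.0, -0.1, -0.1]
```

View pics/c30.png

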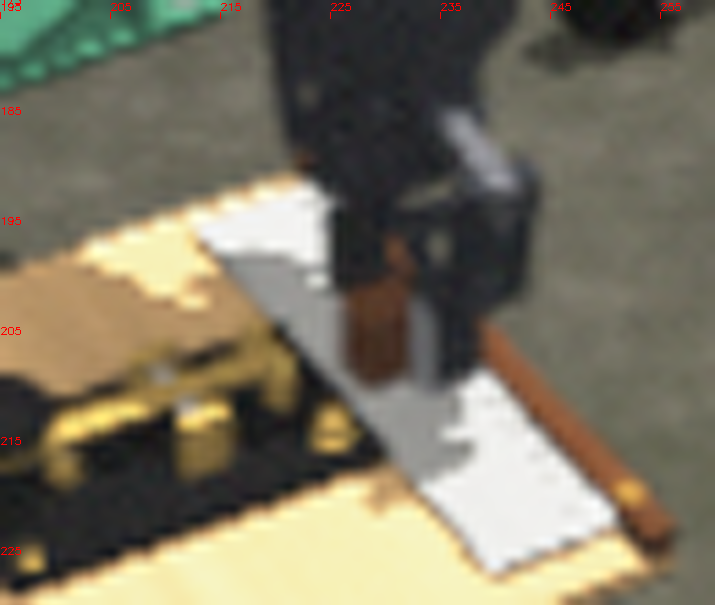

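send_rows(translation=[[-0.8, 0.2, 2.5], [0, 0, 0], [0, 0, 0], [0, 0, 0], [0, 0, 0]], dr=[[0, 0, 0], [0, 0, 0], [0, 0, 0], [0, 0, 0], [0, 0, 0]], grip=[30, 22, 22, 22, 22])

```text
clock: 26.98
position: [558.6, 45.2, 21.2]
ee_rot: [0.999, -0.037, 0.001, 0.0]
contact_force: [-0.2, -0.1, -0.5]
gripper_width: 22.0
```

```bash
python3 - <<'E'
from p import *
state()
E
```

```text
t 26.98 p [558.6  45.2  21.2] F [-0.2 -0.1 -0.5] T [-0.   -0.05  0.  ] w 22.0 j [ 0.37  0.51 -0.4   0.   -0.66  1.13]
```

send_rows(translation=[[0, 0, 0], [0, 0, 0], [0, 0, 0], [0, 0, 0], [0, 0, 0]], dr=[[0, 0, 0], [0, 0, 0], [0, 0, 0], [0, 0, 0], [0, 0, 0]], grip=[19, 14, 14, 14, 14])

```text
clock: 27.6
position: [558.6, 45.2, 21.4]
ee_rot: [0.999, -0.037, 0.001, 0.0]
contact_force: [-1.6, 0.0, 3.5]
gripper_width: 17.0
```

```bash
python3 - <<'E'
from p import *
state()
E
```

```text
t 27.6 p [558.6  45.2  21.4] F [-1.6  0.   3.5] T [-0.09  0.36 -0.06] w 17.0 j [ 0.37  0.51 -0.4   0.   -0.66  1.13]
```

send_rows(translation=[[0, 0, -2], [0.2, 0, -4], [0, 0, -8], [0, 0, -20], [0, 0, -30]], dr=[[0, 0, 0], [0, 0, 0], [0, 0, 0], [0, 0, 0], [0, 0, 0]], grip=[14, 14, 14, 14, 14])

```text
clock: 28.22
position: [557.4, 44.8, 85.0]
ee_rot: [0.999, -0.037, -0.001, 0.001]
contact_force: [0.4, 0.4, -3.2]
gripper_width: 16.9
```

```bash
cat >> p.py <<'E'
STY=354.7
def st(local,tool=11.2,dx=0): # local in SE frame at final resting pose
    Rm,M=Rt(-1.55,28);p=np.array([563.1,STY,26.6]);return p+M@(np.array(local,float)+[0,0,tool]),Rm
E
python3 - <<'E'
from p import *
for n in("side","top"):
    im=arm.get_image(n); cv2.imwrite(f"pics/{n}18.png",im[:,:,::-1])
crop("pics/side18.png",175,165,85,75,8,"pics/c31.png")
crop("pics/top18.png",205,200,95,80,8,"pics/c32.png")
plan(*st([3,0,70]),dmax=38,amax=6)
E
```

```text
t 28.32 p [560.8  45.8  88.7] F [ 0.7  0.6 -2.8] T [-0.02 -0.09  0.04] w 17.0 j [ 0.37  0.42 -0.34  0.   -0.8   1.13]
dist 311.8 ang 27.62 rows 9
[[-6.2, -34.1, -1.2], [-5.9, -34.1, -1.5], [-5.7, -34.1, -1.7], [-5.4, -34.2, -2.0], [-5.1, -34.2, -2.2], [-4.8, -34.2, -2.4], [-4.4, -34.3, -2.6], [-4.1, -34.3, -2.7], [-3.8, -34.3, -2.9]] dr [0.1, 3.1, -0.3]
```

View pics/c31.png

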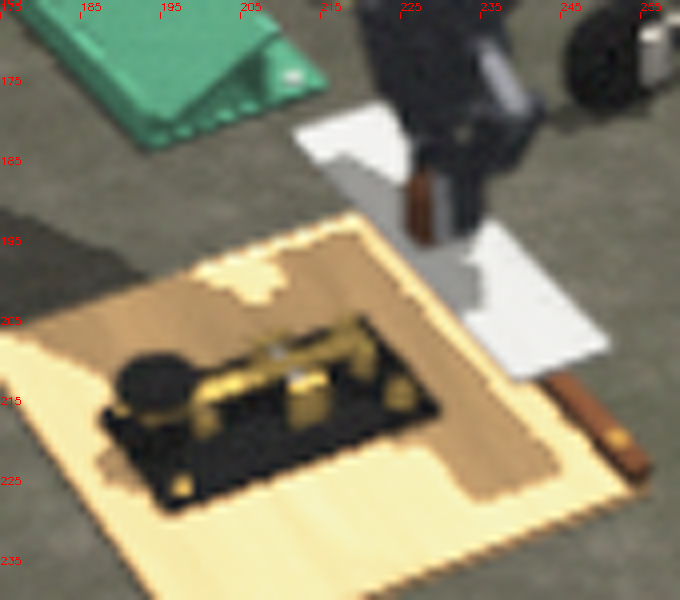

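View pics/c32.png

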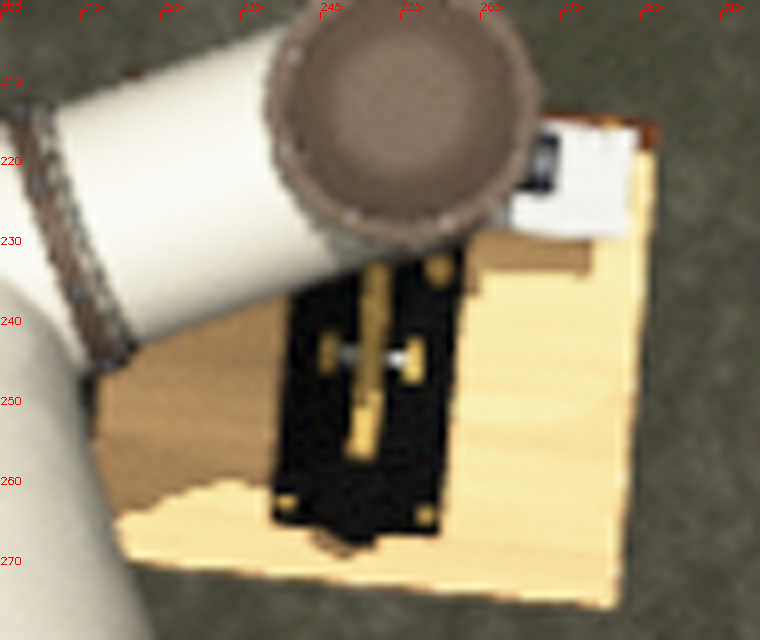

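```bash
sed -i 's/563.1,STY/563.6,STY/' p.py; python3 - <<'E'
from p import *
crop("pics/top7.png",130,190,80,50,9,"pics/c33.png")
crop("pics/side7.png",165,145,60,45,12,"pics/c34.png")
E
```

```text
(no output)
```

View pics/c33.png

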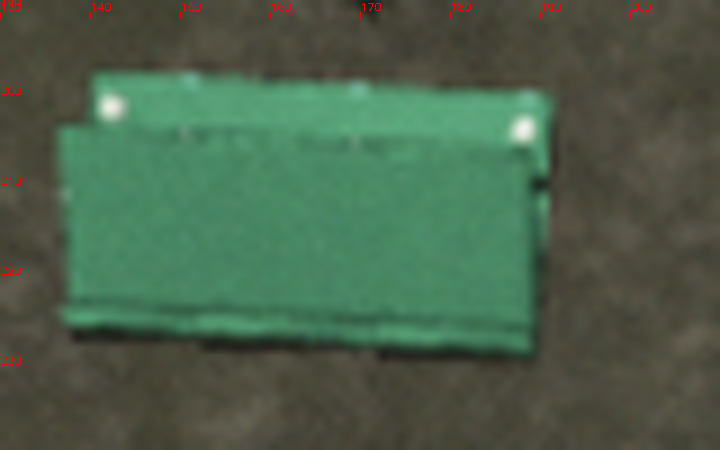

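View pics/c34.png

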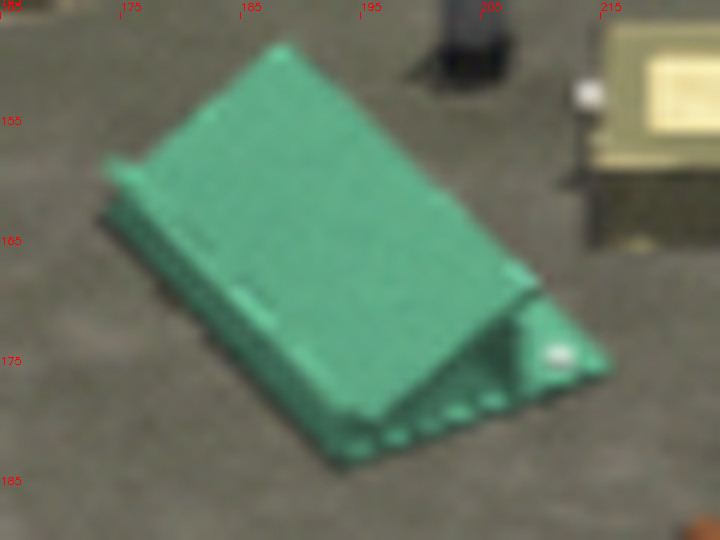

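```bash
python3 - <<'E'
from fit import *
ST=[(c1(60,127),(26.8,90,48)),(c1(530,150),(26.8,-90,48)),(c1(95,72),(50,90,5)),(c1(552,93),(50,-90,5)),(c1(64,303),(-39.7,90,24.8)),(c1(535,328),(-39.7,-90,24.8)),(c1(62,322),(-45.9,90,21.5)),(c1(532,352),(-45.9,-90,21.5)),
 (c4(283,45),(26.8,90,48)),(c4(540,285),(26.8,-90,48))]
fit(ST[:8],(578,355),0);fit(ST,(578,355),0);fit(ST[-2:],(578,355),0)
E
```

```text
[ 5.8017e+02  3.5418e+02 -3.0000e-02  9.0000e-02] yaw deg -1.66
[[-0.1, -0.2], [0.4, -0.1], [-0.0, 0.5], [0.2, 0.7], [-0.2, 0.1], [-0.4, 0.0], [0.2, -0.1], [-0.1, -0.8]]
[ 5.7981e+02  3.5442e+02 -3.0000e-02 -6.7000e-01] yaw deg -1.63
[[-0.1, -0.1], [0.3, -0.0], [-0.1, 0.6], [0.1, 0.8], [-0.2, 0.2], [-0.5, 0.1], [0.2, -0.0], [-0.1, -0.7], [0.7, -0.2], [0.4, -0.3]]
[ 5.7667e+02  3.5272e+02 -2.0000e-02  1.0000e-02] yaw deg -1.23
[[0.0, 0.0], [-0.0, -0.0]]
```

```bash
python3 - <<'E'
from p import *
plan(*st([5,0,70]),dmax=38,amax=6)
E
```

```text
t 28.32 p [560.8  45.8  88.7] F [ 0.7  0.6 -2.8] T [-0.02 -0.09  0.04] w 17.0 j [ 0.37  0.42 -0.34  0.   -0.8   1.13]
dist 311.6 ang 27.62 rows 9
[[-5.9, -34.1, -1.3], [-5.7, -34.1, -1.6], [-5.4, -34.1, -1.8], [-5.1, -34.2, -2.0], [-4.8, -34.2, -2.2], [-4.5, -34.2, -2.4], [-4.2, -34.3, -2.6], [-3.9, -34.3, -2.8], [-3.5, -34.3, -2.9]] dr [0.1, 3.1, -0.3]
```

send_rows(translation=[[-5.9, -34.1, -1.3], [-5.7, -34.1, -1.6], [-5.4, -34.1, -1.8], [-5.1, -34.2, -2], [-4.8, -34.2, -2.2]], dr=[[0.1, 3.1, -0.3], [0.1, 3.1, -0.3], [0.1, 3.1, -0.3], [0.1, 3.1, -0.3], [0.1, 3.1, -0.3]], grip=[14, 14, 14, 14, 14])

```text
clock: 28.95
position: [540.7, 218.3, 90.9]
ee_rot: [0.99, -0.023, 0.136, 0.001]
contact_force: [2.2, -1.2, -2.0]
gripper_width: 16.7
```

```bash
python3 - <<'E'
from p import *
plan(*st([5,0,70]),dmax=38,amax=6)
E
```

```text
t 28.95 p [540.7 218.3  90.9] F [ 2.2 -1.2 -2. ] T [-0.11  0.62 -0.02] w 16.7 j [ 0.73  0.36 -0.63  0.47 -0.43  0.38]
dist 138.1 ang 12.42 rows 4
[[-3.5, -34.2, -3.4], [-3.1, -34.2, -3.5], [-2.8, -34.2, -3.7], [-2.4, -34.2, -3.8]] dr [0.0, 3.1, -0.3]
```

send_rows(translation=[[-2.8, -27.4, -2.7], [-2.5, -27.4, -2.8], [-2.3, -27.4, -2.9], [-2, -27.4, -3], [-1.8, -27.4, -3.1]], dr=[[0, 2.5, -0.2], [0, 2.5, -0.2], [0, 2.5, -0.2], [0, 2.5, -0.2], [0, 2.5, -0.2]], grip=[14, 14, 14, 14, 14])

```text
clock: 29.58
position: [530.3, 354.7, 100.3]
ee_rot: [0.97, -0.014, 0.243, 0.005]
contact_force: [0.4, -0.4, -2.7]
gripper_width: 16.9
```

```bash
python3 - <<'E'
from p import *
plan(*st([5,0,50]),n=5)
E
```

```text
t 29.57 p [530.3 354.7 100.3] F [ 0.4 -0.4 -2.7] T [ 0.02  1.24 -0.01] w 16.9 j [ 0.81  0.39 -0.76  1.35 -0.37 -0.54]
dist 19.5 ang 0.26 rows 5
[[-0.0, -0.2, 3.9], [-0.0, -0.2, 3.9], [-0.1, -0.2, 3.9], [-0.0, -0.2, 3.9], [-0.1, -0.2, 3.9]] dr [0.0, -0.0, -0.0]
```

Reached. Descend along the normal to about 8 mm above the face.

send_rows(translation=[[0, -0.2, 15], [0, -0.2, 15], [0, -0.2, 14], [0, -0.2, 12], [0, 0, 4]], dr=[[0, 0, 0], [0, 0, 0], [0, 0, 0], [0, 0, 0], [0, 0, 0]], grip=[14, 14, 14, 14, 14])

```text
clock: 30.2
position: [559.0, 353.7, 46.7]
ee_rot: [0.97, -0.015, 0.241, 0.005]
contact_force: [0.1, 0.3, -3.1]
gripper_width: 16.8
```

```bash
cat >> p.py <<'E'
def loc():
    s=state();M=Rt(-1.55,28)[1];print("local",np.round(M.T@(np.array(s["position"])-np.array([563.6,STY,26.6])),1),"Floc",np.round(M.T@np.array(s["contact_force"]),1))
    dR=Rt(-1.55,28)[0].T@R.from_quat(s["ee_rot"]).as_matrix();print("rot err",np.round(np.degrees(R.from_matrix(dR).as_rotvec()),2))
E
python3 - <<'E'
from p import *
loc()
for n in("side","top"):
    im=arm.get_image(n); cv2.imwrite(f"pics/{n}19.png",im[:,:,::-1])
crop("pics/side19.png",160,135,65,55,11,"pics/c35.png")
crop("pics/top19.png",130,190,80,60,9,"pics/c36.png")
E
```

```text
t 30.2 p [559.  353.7  46.7] F [ 0.1  0.3 -3.1] T [ 0.02  1.26 -0.03] w 16.8 j [ 0.65  0.49 -0.75  1.76 -0.31 -0.82]
local [ 5.4 -1.1 19.9] Floc [-1.3  0.3 -2.8]
rot err [-0.26 -0.05  0.1 ]
```

View pics/c35.png

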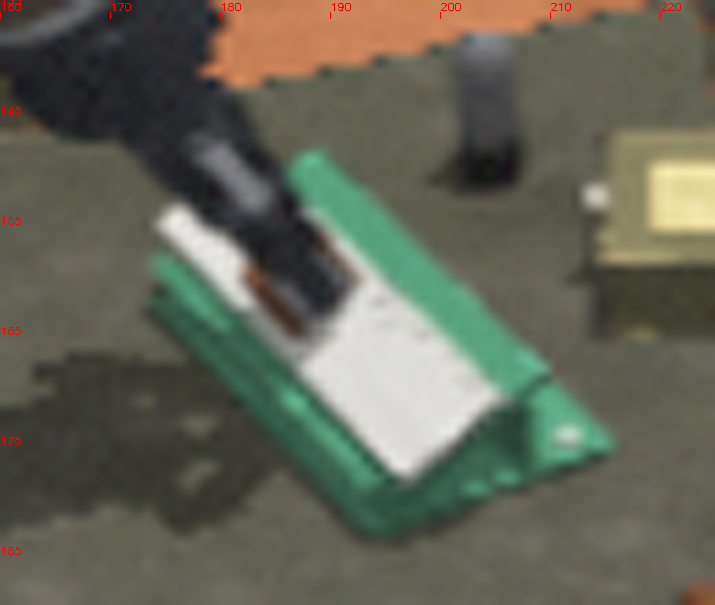

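View pics/c36.png

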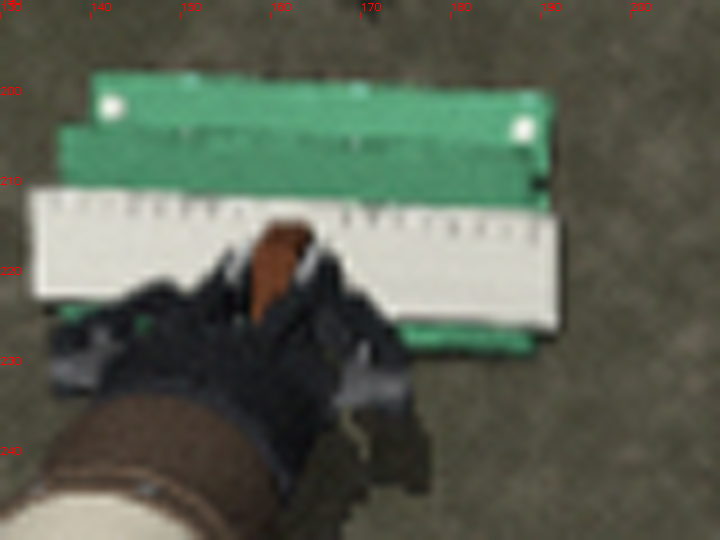

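send_rows(translation=[[0, -0.4, 3], [0, 0, 2], [0, 0, 1.5], [0, 0, 0.5], [0, 0, 0]], dr=[[0, 0, 0], [0, 0, 0], [0, 0, 0], [0, 0, 0], [0, 0, 0]], grip=[14, 14, 14, 14, 14])

```text
clock: 30.92
position: [563.0, 354.9, 42.5]
ee_rot: [0.97, -0.015, 0.243, 0.004]
contact_force: [-0.3, 0.0, -3.0]
gripper_width: 16.7
```

```bash
python3 - <<'E'
from p import *
loc()
E
```

```text
t 30.93 p [563.  354.9  42.5] F [-0.3  0.  -3. ] T [ 0.07  1.3  -0.08] w 16.7 j [ 0.64  0.5  -0.74  1.8  -0.31 -0.85]
local [ 6.9  0.2 14.4] Floc [-1.7 -0.  -2.5]
rot err [-0.17  0.13  0.14]
```

send_rows(translation=[[-1, 0, 1], [-1, 0, 0.7], [0, 0, 0.5], [0, 0, 0.3], [0, 0, 0]], dr=[[0, 0, 0], [0, 0, 0], [0, 0, 0], [0, 0, 0], [0, 0, 0]], grip=[14, 14, 14, 14, 14])

```text
clock: 31.55
position: [562.2, 354.9, 39.5]
ee_rot: [0.97, -0.015, 0.243, 0.004]
contact_force: [-2.3, -1.6, 0.4]
gripper_width: 17.2
```

```bash
python3 - <<'E'
from p import *
loc()
E
```

```text
t 31.55 p [562.2 354.9  39.5] F [-2.3 -1.6  0.4] T [-0.2   1.53 -0.07] w 17.2 j [ 0.63  0.51 -0.75  1.83 -0.31 -0.87]
local [ 4.8  0.1 12. ] Floc [-1.8 -1.7  1.4]
rot err [-0.16  0.13  0.12]
```

send_rows(translation=[[-1, 0, 0], [-1, 0, 0], [-1, 0, 0], [-0.5, 0, 0], [0, 0, 0]], dr=[[0, 0, 0], [0, 0, 0], [0, 0, 0], [0, 0, 0], [0, 0, 0]], grip=[14, 14, 14, 14, 14])

```text
clock: 32.17
position: [559.6, 355.3, 38.1]
ee_rot: [0.97, -0.015, 0.243, 0.004]
contact_force: [0.4, 0.1, 0.6]
gripper_width: 17.1
```

```bash
python3 - <<'E'
from p import *
loc()
E
```

```text
t 32.17 p [559.6 355.3  38.1] F [0.4 0.1 0.6] T [0.07 0.82 0.01] w 17.1 j [ 0.63  0.51 -0.75  1.85 -0.31 -0.89]
local [ 1.9  0.5 12. ] Floc [0.6 0.1 0.3]
rot err [-0.15  0.17  0.14]
```

send_rows(translation=[[-0.7, 0, 0.2], [-0.7, 0, 0], [-0.5, 0, 0], [0, 0, 0], [0, 0, 0]], dr=[[0, 0, 0], [0, 0, 0], [0, 0, 0], [0, 0, 0], [0, 0, 0]], grip=[14, 14, 14, 14, 14])

```text
clock: 32.8
position: [558.3, 355.3, 37.4]
ee_rot: [0.97, -0.015, 0.244, 0.004]
contact_force: [0.4, -0.9, 5.2]
gripper_width: 16.7
```

```bash
python3 - <<'E'
from p import *
loc()
E
```

```text
t 32.8 p [558.3 355.3  37.4] F [ 0.4 -0.9  5.2] T [ 0.01  0.23 -0.02] w 16.7 j [ 0.63  0.51 -0.75  1.86 -0.31 -0.9 ]
local [ 0.3  0.5 12. ] Floc [ 2.8 -0.9  4.4]
rot err [-0.15  0.21  0.16]
```

send_rows(translation=[[-0.5, 0, 0], [-0.5, 0, 0], [0, 0, 0], [0, 0, 0], [0, 0, 0]], dr=[[0, 0, 0], [0, 0, 0], [0, 0, 0], [0, 0, 0], [0, 0, 0]], grip=[14, 14, 14, 14, 14])

```text
clock: 33.42
position: [557.8, 355.3, 37.1]
ee_rot: [0.97, -0.015, 0.244, 0.004]
contact_force: [2.8, -1.3, 5.8]
gripper_width: 16.7
```

```bash
python3 - <<'E'
from p import *
loc()
for n in("side","top"):
    im=arm.get_image(n); cv2.imwrite(f"pics/{n}20.png",im[:,:,::-1])
crop("pics/side20.png",160,135,65,55,11,"pics/c37.png")
crop("pics/top20.png",130,190,80,60,9,"pics/c38.png")
E
```

```text
t 33.42 p [557.8 355.3  37.1] F [ 2.8 -1.3  5.8] T [-0.04 -0.01  0.  ] w 16.7 j [ 0.63  0.51 -0.75  1.86 -0.31 -0.9 ]
local [-0.2  0.4 12. ] Floc [ 5.2 -1.2  3.8]
rot err [-0.15  0.25  0.19]
```

View pics/c37.png

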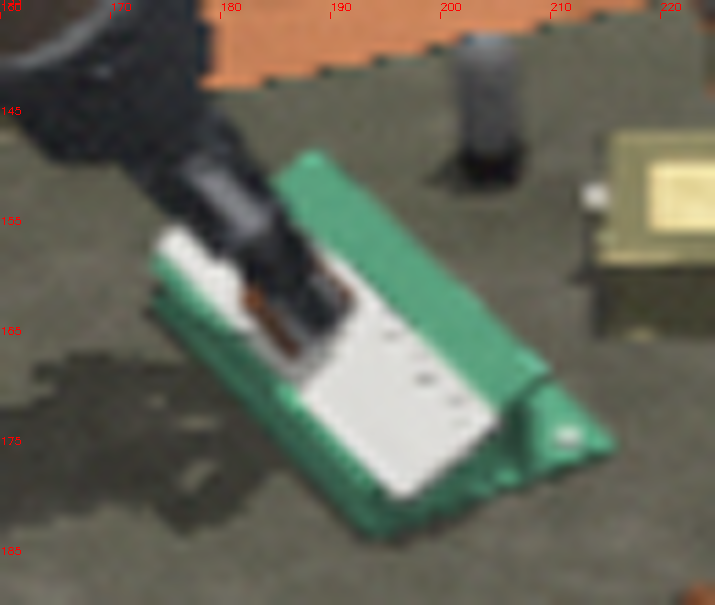

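View pics/c38.png

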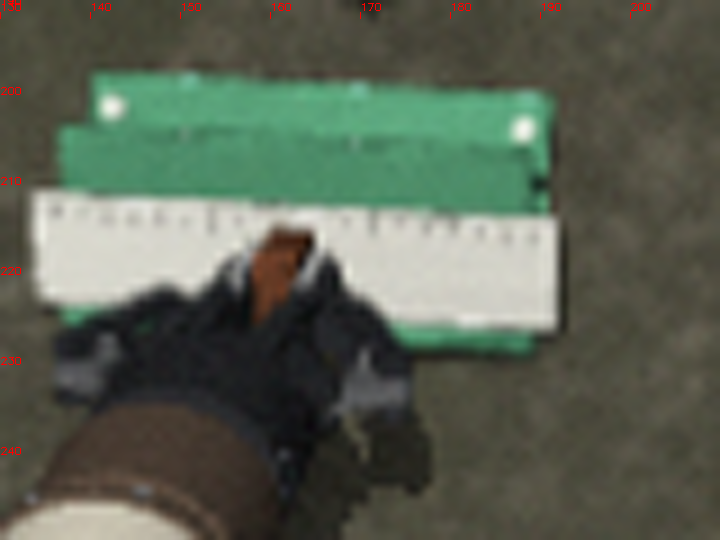

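send_rows(translation=[[-0.5, 0, 0], [-0.5, 0, 0], [-0.3, 0, 0], [0, 0, 0], [0, 0, 0]], dr=[[0, 0, 0], [0, 0, 0], [0, 0, 0], [0, 0, 0], [0, 0, 0]], grip=[14, 14, 14, 14, 14])

```text
clock: 34.15
position: [557.7, 355.3, 37.1]
ee_rot: [0.969, -0.015, 0.245, 0.004]
contact_force: [3.6, -0.6, 5.3]
gripper_width: 17.0
```

```bash
python3 - <<'E'
from p import *
loc()
E
```

```text
t 34.15 p [557.7 355.3  37.1] F [ 3.6 -0.6  5.3] T [ 0.02 -0.67  0.02] w 17.0 j [ 0.63  0.51 -0.75  1.87 -0.31 -0.91]
local [-0.3  0.4 12.1] Floc [ 5.7 -0.5  3. ]
rot err [-0.17  0.36  0.23]
```

send_rows(translation=[[0, 0, 0], [0, 0, 0], [0, 0, 0], [0, 0, 0], [0, 0, -10]], dr=[[0, 0, 0], [0, 0, 0], [0, 0, 0], [0, 0, 0], [0, 0, 0]], grip=[30, 60, 70, 75, 75])

```text
clock: 34.78
position: [550.8, 354.7, 43.5]
ee_rot: [0.97, -0.015, 0.242, 0.005]
contact_force: [0.7, 0.2, 0.1]
gripper_width: 75.0
```

send_rows(translation=[[0, 0, -15], [0, 0, -20], [0, 0, -20], [0, 0, -20], [0, 0, -15]], dr=[[0, 0, 0], [0, 0, 0], [0, 0, 0], [0, 0, 0], [0, 0, 0]], grip=[80, 85, 85, 85, 85])

```text
clock: 35.4
position: [507.9, 356.9, 124.3]
ee_rot: [0.97, -0.014, 0.243, 0.004]
contact_force: [-0.4, -0.6, 0.0]
gripper_width: 85.2
```

```bash
python3 - <<'E'
from p import *
loc()
for n in("side","top"):
    im=arm.get_image(n); cv2.imwrite(f"pics/{n}21.png",im[:,:,::-1])
crop("pics/side21.png",165,145,60,45,12,"pics/c39.png")
crop("pics/top21.png",130,190,80,50,9,"pics/c40.png")
E
```

```text
t 35.4 p [507.9 356.9 124.3] F [-0.4 -0.6  0. ] T [ 0.1   0.89 -0.  ] w 85.2 j [ 0.89  0.34 -0.76  1.18 -0.42 -0.44]
local [ -3.3   0.7 112.5] Floc [-0.3 -0.6  0.2]
rot err [-0.13  0.12  0.13]
```

View pics/c39.png

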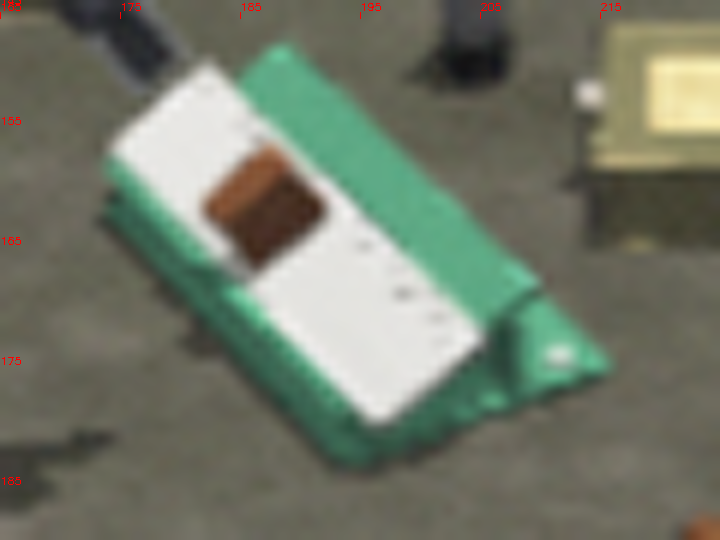

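View pics/c40.png

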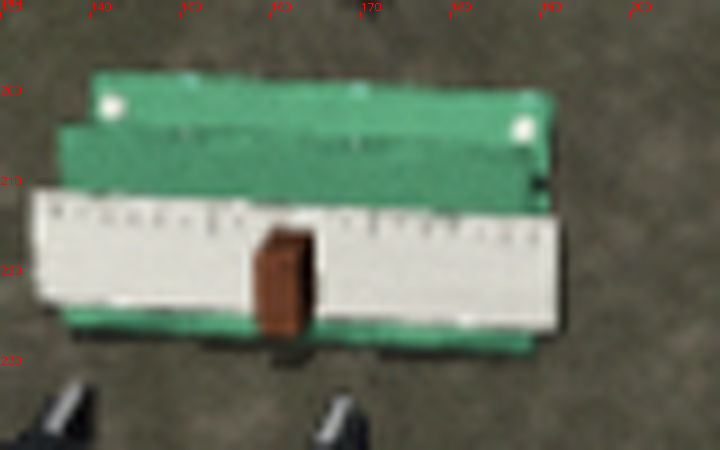

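```bash
python3 - <<'E'
from fit import *
t=np.radians(28);se=lambda cx,cy:(22.5*cx,100*cy,6)
fit([(c1(32,188),se(1,1)),(c1(38,302),se(-1,1)),(c1(558,330),se(-1,-1)),(c1(559,216),se(1,-1)),(c4(107,150),se(-1,1)),(c4(210,65),se(1,1)),(c4(485,340),se(1,-1)),(c4(378,425),se(-1,-1))],(563,354),27,t)
crop("pics/top21.png",205,200,95,80,8,"pics/c41.png")
crop("pics/side21.png",168,185,92,65,8,"pics/c42.png")
E
```

```text
[ 5.6358e+02  3.5504e+02 -3.0000e-02  2.6170e+01] yaw deg -1.8
[[-0.1, 0.7], [0.1, -0.1], [-0.0, -0.1], [-0.2, 0.6], [0.5, -0.2], [0.2, -0.1], [0.2, -0.5], [0.3, 0.2]]
```

View pics/c41.png

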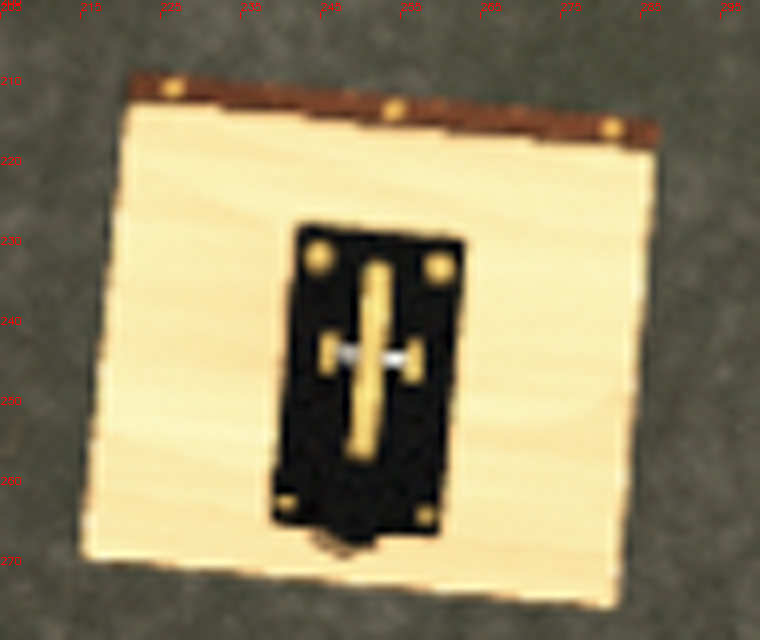

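View pics/c42.png

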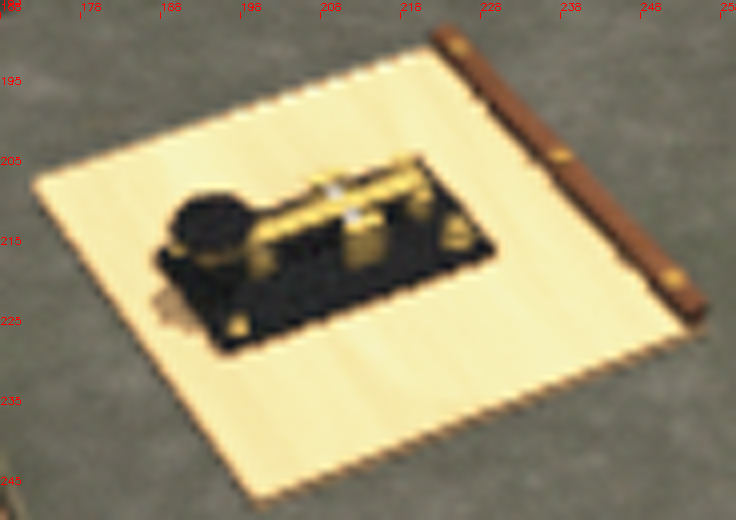

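View pics/top21.png

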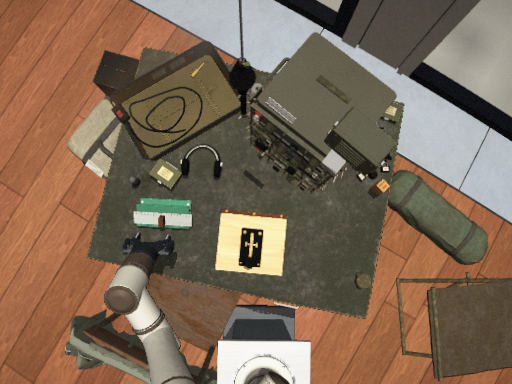

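```bash
python3 - <<'E'
from fit import *
c=lambda *p:("top",px((205,200),8,p)); d=lambda *p:("side",px((168,185),8,p))
v=fit([(c(298,225),(67,38,7)),(c(466,240),(67,-38,9)),(c(440,535),(-63,-38,9)),(c(272,522),(-63,38,7)),(d(497,250),(67,-38,7)),(d(225,355),(-63,-38,4))],(470,50),10)
a=np.radians(-4.1);Rb=np.array([[np.cos(a),np.sin(a)],[-np.sin(a),np.cos(a)]])
print("key origin in kerb frame",Rb@(v[:2]-[580.5,43.7]),"expected -112")
print(arm.read_state()["clock"]);print(arm.job_done())
E
```

```text
[ 4.6795e+02  5.2190e+01 -7.0000e-02  9.9300e+00] yaw deg -4.17
[[-0.5, -0.4], [0.5, -0.3], [0.3, 0.9], [-0.9, 0.4], [0.6, -0.1], [0.0, 0.3]]
key origin in kerb frame [-112.86602969    0.42184948] expected -112
35.5
the job is handed in; nothing more can be done
None
```

I finished the job in order and handed it in at 35.5 s, inside the 72 s limit. The hand-in gives no verdict, so the results below are from my own checks.

**Steps**
1. I laid the straightedge flat on the base, pressed it against the kerb (about 7 N) and let go.
2. I set the key upright in front of it, rear end pressed against the straightedge (about 10 N), and let go.
3. I lifted the straightedge straight up, which did not visibly shift the key. I put it back on the stand against the lip and drew the gripper clear.

**Last checks** (image fits, good to about 1–2 mm)
- **Key:** its yaw is -4.17° against the kerb's -4.1°. It is centred on the kerb's middle to within 0.4 mm. Its origin is 112.9 mm from the kerb, where flush would be 112. The 0.9 mm difference is within the camera calibration error.
- **Straightedge:** it lies on the stand's face against the lip, about 0.3 mm from the stand's middle as I measured it. Its yaw is -1.8°, against -1.55° at the start. The network put the stand's middle about 4 mm further left, so I went by the edges in the pictures.
- **Starting offset:** the straightedge began about 10 mm right of the stand's middle. I put it back on the middle, as the task says, rather than at that offset.
- **Bystanders:** the headset, tin and carton look unmoved in the final overhead picture. I did not measure them again.

The highest wrist force in the readings was about 13 N, and no check failed.

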